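Set out glaze test tiles on the lamp-lit viewing stand

ROBOT

A 6-joint arm with a two-finger parallel gripper is mounted at the origin on the work surface. World frame = base frame: x ahead of the robot, y to its left, z up, the work surface at z = 0. Lengths are in m, angles in rad, forces in N, time in s.
With the tool pointing down it reaches from about 0.35 to 0.975 m from the base axis. Payload 4.9 kg.
Tool frame: the origin (TCP) lies at the very end of the fingers, on their centre line; the grasp point (between the pads) lies 19 mm behind it; z points along the fingers, x is the direction in which the jaws open and shut, and the axes are right-handed (so a half turn about z gives the same grasp; the last joint's range is limited). The gripper opens to 85 mm and grips with 20 to 120 N. Pads are 22 mm wide; open, the fingers measure 114 mm over their backs; the gripper's body (76 mm by 85 mm) begins 54 mm behind the grasp point. The pads swing forward as they close: fully open they stand 13 mm farther back than shut.
Start: joints at [1.143, 0.053, 1.613, -0, 1.476, -0.119], TCP at [0.19, 0.595, 0.231] pointing down, gripper open.
Joint ranges: [-3.01, 3.01], [-1.01, 2.22], [0.06, 2.58], [-1.02, 4.17], [0.09, 2.62], [-3.14, 3.14]. Speed limits (rad/s): [2.57, 2.57, 3.14, 3.14, 3.14, 3.14].

INTERFACE

Orientations are given as a unit quaternion [x, y, z, w].
In Python, from workcell import get_state, capture, close_job gives the robot as it stands.
- The arm moves only by the tool servo_tool, never from a script. Its argument "rows" is a list of rows, each a list of 3 entries, a list of its own where there are three numbers: the shift along the tool's x, y, z in cm, then the turn, a rotation vector about the tool's x, y, z in degrees, then the opening in per cent of the stroke, from 0 (shut) to 100 (fully open). In form: [[[dx, dy, dz], [ax, ay, az], grip], ...]. A call has 1 to 12 rows; each row is the pose to reach, as a shift and turn from the pose commanded when the call began, along the tool's axes at that moment; what a row does not reach only later rows make up. A row lasts 1/12 s, in which the tool goes at most 41.7 mm and 7.16 degrees, less where a joint would pass 70% of its speed; a pose out of reach is approached as far as the arm can. A call with a gripper value outside its range is refused whole. The fingers move at their own pace and stop on an object; "grip_force" is the grip in N (left out, the last holds). Time passes only in rows, so rows that repeat a pose let the fingers close. It gives the time, the measured TCP pose, the force and the opening at its end, in the units of the state.
- get_state(): the state, without advancing time (a new reading comes with each control period).
- capture(name): name is "scene" or "top" or "wrist"; returns a dict with "image" (420x560x3 uint8, red, green, blue), "camera_matrix" (3x3 intrinsics, pixels), "camera_from_world" (4x4, takes a point from world to camera coordinates). Camera axes: x right, y down, z forward; pixel columns grow to the right and rows downward; lengths in m; the calibration is good to about 2 mm. A picture is of the moment at which its call begins. There is no depth.
- close_job(): hands the job in, once; it reports no verdict.
The state is a dict: "t": time; "joint_positions": joint angles; "dq": joint speeds; "tau": joint torques, N m; "position": TCP position; "tool_rot": TCP orientation; "contact_force": force on the tool from outside, world axes, zero at the start; "torque": the same for the moment, N m; "opening": finger opening in m.
Only numpy, scipy, OpenCV 4.12 (cv2) and the standard library are available. Lean on these libraries where they do the work, as an engineer would, in place of code of your own. Each camera call takes 0.05 s, during which the arm holds its last target.

TASK

Clear the wooden rib off the viewing stand and stand it in the tool crock; then take every glaze test tile off the peg rack, lifting each one over the peg's upturned tip rather than dragging it against the peg, and lean them side by side on the sloped viewing stand: feet on the ledge, slot end up, backs against the board, glazed faces out, none overlapping. Finally squeeze open the clip-on lamp and clip it onto the front edge of the stand's lamp upright, in its upper half, lying level with the lamp head on top, and leave the other pottery and tools where they are.

Things in the scene. Friction and masses are not known exactly. Their poses are not given: they have to be found in the camera images.
- rack: Wooden peg rack, fixed: two posts on feet at y = +-148 mm (170 mm long, 15 mm high), a rail between them (face at x = +95 mm, z = 183 to 205 mm) and four 6 mm wire pegs running level from the rail to -x (towards the robot) at z = 200 mm. At x = -20 mm each peg bends up to a tip at x = -33 mm, top at z = 214 mm. Origin on the bench; z up
- peg1 (a point): Top of the upturned tip of the peg at y = -99 mm of the rack; the peg's axis lies 14 mm lower. Past this point, away from the rail, a tile is free. Axes as the rack's
- peg2 (a point): Top of the upturned tip of the peg at y = -33 mm of the rack; the peg's axis lies 14 mm lower. Past this point, away from the rail, a tile is free. Axes as the rack's
- peg3 (a point): Top of the upturned tip of the peg at y = 33 mm of the rack; the peg's axis lies 14 mm lower. Past this point, away from the rail, a tile is free. Axes as the rack's
- peg4 (a point): Top of the upturned tip of the peg at y = 99 mm of the rack; the peg's axis lies 14 mm lower. Past this point, away from the rail, a tile is free. Axes as the rack's
- stand: Plywood stand, fixed, facing the robot (-x). Ledge: top at z = 30 mm, from x = -26 mm (lip 8 mm thick, up to z = 39 mm) to x = 0, y = -118 to +118 mm. From x = 0, z = 30 mm a flat back board, as wide, slopes up and away (+x) at 20 degrees (0.349 rad) from upright, 80 mm up the slope. Origin on the bench under the ledge's back edge, midway along y; z up
- upright (a point): Point on the front edge of the stand's lamp upright, 165 mm above the bench. The upright is a vertical plywood board 12 mm thick (y), 50 mm deep (x = -20 to +30 mm of the stand), 200 mm tall, at y = +150 mm of the stand. Axes as the stand's
- tile1: Terracotta glaze test tile hanging on a peg (None when absent): 52 mm wide (y), 8 mm thick (x), 105 mm tall (z), 60 to 120 g. Origin at the middle of its lower end, z up its length, -x out of its glazed face. A slot 16 mm wide, from z = 53 to 81 mm, goes through it, with 24 mm of solid tile above; as it hangs, the slot's upper edge lies on the peg
- tile2: Terracotta glaze test tile hanging on a peg (None when absent): 52 mm wide (y), 8 mm thick (x), 105 mm tall (z), 60 to 120 g. Origin at the middle of its lower end, z up its length, -x out of its glazed face. A slot 16 mm wide, from z = 53 to 81 mm, goes through it, with 24 mm of solid tile above; as it hangs, the slot's upper edge lies on the peg
- tile3: Terracotta glaze test tile hanging on a peg (None when absent): 52 mm wide (y), 8 mm thick (x), 105 mm tall (z), 60 to 120 g. Origin at the middle of its lower end, z up its length, -x out of its glazed face. A slot 16 mm wide, from z = 53 to 81 mm, goes through it, with 24 mm of solid tile above; as it hangs, the slot's upper edge lies on the peg
- tile4: Terracotta glaze test tile hanging on a peg (None when absent): 52 mm wide (y), 8 mm thick (x), 105 mm tall (z), 60 to 120 g. Origin at the middle of its lower end, z up its length, -x out of its glazed face. A slot 16 mm wide, from z = 53 to 81 mm, goes through it, with 24 mm of solid tile above; as it hangs, the slot's upper edge lies on the peg
- clamp: Clip-on lamp: grey spring clamp with black handles lying flat on the bench, 28 mm thick (z), 110 g, batteries in the handles (balance point 32 mm behind the pivot). Two levers turn about an upright pivot at the origin (on the underside): jaws to +x (rubber pads 26 mm tall, x = 30 to 60 mm), handles to -x. A lamp head sits over the pivot (x = -17 to +17 mm, y = -17 to +17 mm, top at z = 73 mm). The axes are those of the +y lever, which carries the lamp
- clamp_arm (a joint): Clamp opening, 0 (sprung shut) to 0.50 rad (stop). Squeezing the handles opens it: outer width 58 mm shut, 26 mm at the stop (faces then parallel), 10 to 16 N; gap at the pads' middle 3 mm shut, 25 mm at the stop; at 0.20 rad the pads are parallel 12 mm apart. The clamp's middle line is clamp's x axis turned about z by minus half this value
- clamp_grip (a point): Midway between the two handles when shut, 64 mm behind the pivot, 14 mm above the underside: where to squeeze (handle faces 30 mm long, 28 mm tall)
- clamp_jaw (a point): Midway between the pads when shut, 45 mm ahead of the pivot, 14 mm above the underside; moves with the +y lever
- dish: Bystander: small terracotta bowl, 84 mm across, 40 mm high, on the bench under the pegs
- mug: Bystander: white mug, 76 mm across, 85 mm high, between rack and stand towards the back
- vase: Bystander: terracotta vase, 145 mm high, at the back
- jug: Bystander: dark brown pot, 110 mm high, at the back
- jar: Bystander: white lidded jar, 100 mm high, at the back
- brush: Bystander: glaze brush 190 mm long lying near the front right
- rib: Wooden throwing rib (flat shaping tool), 110 mm long (z), 50 mm wide (y), 10 mm thick (x), 50 g, left leaning flat on the stand's back board with its end on the ledge. Origin at the middle of its lower end, z up its length, +x towards the board
- crock: White tool crock, fixed: open round pot 96 mm across outside, 80 mm high, walls 5 mm, floor about 5 mm thick. Origin under its centre; z up
- crock_rim (a point): Middle of the crock's open mouth, 80 mm above the bench

How it is judged:
By the outcome, as a careful person would: the job done as asked, in the order asked, and still so for the second after the job is handed in, with the robot touching nothing.
Of tile1, tile2, tile3, tile4 only 2 to 4 are there at a start; the rules pass over those that are not, and their reading is None.
At some moment in a run one of clamp may be knocked a few centimetres aside while the robot is not near it.
It also fails if it takes over 210 s, if anything falls off the work surface, if the arm or the gripper's body presses on something with over 40 N, if the wrist force passes 120 N, or if a joint passes its speed limit or range.

## Working session

There is one attempt and no reset: what is moved stays moved. The work goes in short steps, Python scripts to look and compute and a tool call to move; the robot and the scene stay as the last step left them, time stands still between calls to the robot, and variables do not carry over. Pictures are saved under pics/ and viewed, and the job is handed in when it is done.

Besides the shell and the picture viewer there is one more tool, called after ">>>" as name([rows], argument=value, ...), one row to a line, values as JSON. servo_tool: Moves the arm, as the interface text tells. Its arguments: {"type":"object","properties":{"rows":{"type":"array"},"grip_force":{"type":"number"}},"required":["rows"]}

```bash
ls; mkdir -p pics; python3 - <<'E'
from workcell import get_state, capture
import cv2
print(get_state())
for n in ["scene","top","wrist"]:
    c=capture(n); cv2.imwrite(f"pics/{n}0.png",c["image"][:,:,::-1]); print(n,c["camera_matrix"].tolist(),c["camera_from_world"].round(4).tolist())
E
```

```text
pics
{'t': 0.0, 'joint_positions': array([ 1.14299456e+00,  5.33531650e-02,  1.61428478e+00, -2.01821789e-06,
        1.47600897e+00, -1.19042395e-01]), 'dq': array([-1.09838637e-03, -9.23735889e-05, -4.43171638e-04, -1.12879464e-03,
        1.11559720e-03,  7.15276801e-04]), 'tau': array([-1.24998160e-04, -3.93719566e+01, -3.70157647e+01,  2.90909611e-05,
        7.52463442e-03, -2.37542645e-05]), 'position': array([0.18968873, 0.59486685, 0.23007082]), 'tool_rot': array([ 8.07426576e-01,  5.89967176e-01, -8.94938598e-04,  5.04068292e-04]), 'contact_force': array([ 0.00227384, -0.04546952,  0.4030642 ]), 'torque': array([0.00359286, 0.03458854, 0.02087602]), 'opening': 0.08547316378091763}
scene [[415.46787761680815, 0.0, 281.927596396004], [0.0, 415.46787761680815, 216.2977600705434], [0.0, 0.0, 1.0]] [[0.1922, 0.9813, -0.0129, -0.124], [0.6047, -0.1288, -0.786, -0.2464], [-0.7729, 0.1433, -0.6181, 1.6924], [0.0, 0.0, 0.0, 1.0]]
top [[536.6960320002041, 0.0, 282.39217136973303], [0.0, 536.6960320002041, 204.0583532190757], [0.0, 0.0, 1.0]] [[-0.0278, -0.9996, 0.0043, 0.0303], [-0.9986, 0.0276, -0.0462, 0.5645], [0.0461, -0.0056, -0.9989, 1.4464], [0.0, 0.0, 0.0, 1.0]]
wrist [[366.69390190262845, 0.0, 281.0534359072402], [0.0, 366.69390190262845, 213.66633136672095], [0.0, 0.0, 1.0]] [[0.3049, 0.9524, -0.0018, -0.6247], [0.9175, -0.2932, 0.2688, -0.0338], [0.2555, -0.0836, -0.9632, 0.3799], [0.0, 0.0, 0.0, 1.0]]
```

View pics/scene0.png

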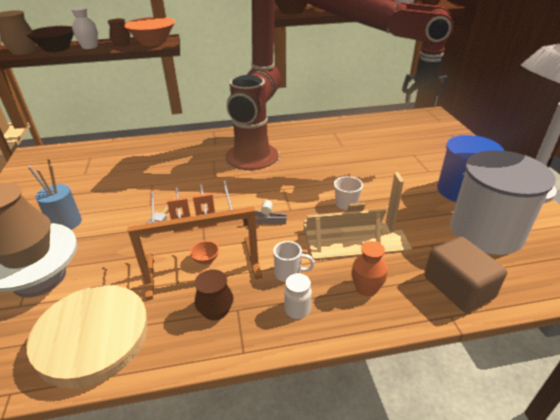

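View pics/top0.png

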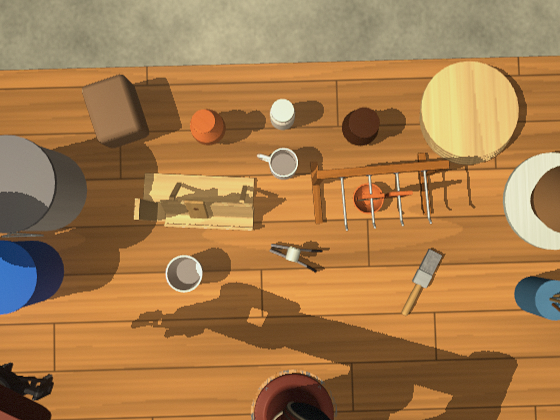

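View pics/wrist0.png

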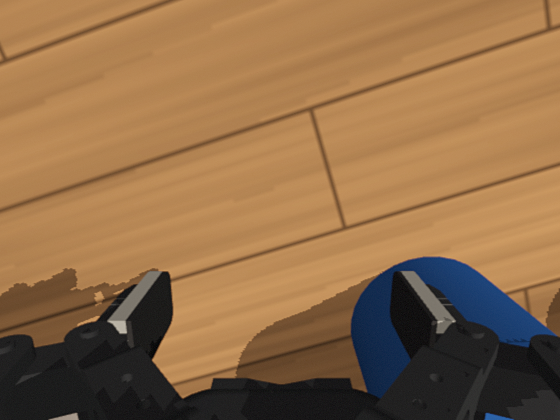

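The scene view shows two tiles, on the two middle pegs at about (178,207) and (204,205). In the top view the rib on the stand is at about (198,209), the crock at (185,273), the clamp at (293,255) and the rack at about (385,190).

```bash
cat > h.py <<'E'
import numpy as np, cv2
from scipy.spatial.transform import Rotation as R
from workcell import get_state, capture
def proj(c,p):
    p=np.atleast_2d(p); T=c["camera_from_world"]; q=p@T[:3,:3].T+T[:3,3]; u=q@c["camera_matrix"].T; return u[:,:2]/u[:,2:]
def ray(c,uv):
    T=c["camera_from_world"]; d=T[:3,:3].T@np.linalg.inv(c["camera_matrix"])@np.array([uv[0],uv[1],1.]); return -T[:3,:3].T@T[:3,3], d/np.linalg.norm(d)
def onz(c,uv,z):
    o,d=ray(c,uv); return o+d*(z-o[2])/d[2]
def tri(*cu):
    A=np.zeros((3,3));b=np.zeros(3);L=[]
    for c,uv in cu:
        o,d=ray(c,uv);P=np.eye(3)-np.outer(d,d);A+=P;b+=P@o;L.append((o,d))
    x=np.linalg.solve(A,b); return x,[np.linalg.norm((np.eye(3)-np.outer(d,d))@(x-o)) for o,d in L]
def crop(img,x0,y0,x1,y1,name,w=800,hmax=600):
    s=min(w/(x1-x0),hmax/(y1-y0)); im=cv2.resize(img[y0:y1,x0:x1,::-1],None,fx=s,fy=s,interpolation=cv2.INTER_CUBIC)
    cv2.imwrite(f"pics/{name}.png",im); return s
E
python3 - <<'E'
from h import *
c=capture("top");crop(c["image"],120,140,450,290,"topA");crop(c["image"],300,140,440,240,"topR")
d=capture("scene");crop(d["image"],120,140,420,310,"scA");
np.save("c0.npy",[c,d],allow_pickle=True)
for n,uv,z in [("rackposts L",(318,193),0.1),("peg",(345,229),.2),("peg",(375,228),.2),("peg",(403,223),.2),("peg",(432,222),.2),("stand",(198,209),.07),("crock",(184,273),.08),("clamp",(293,255),.073),("jaw",(320,270),.02),("hand",(274,247),.02)]:
    print(n,onz(c,uv,z).round(4))
E
```

```text
rackposts L [ 0.5869 -0.0767  0.1   ]
peg [ 0.4933 -0.1307  0.2   ]
peg [ 0.4937 -0.2018  0.2   ]
peg [ 0.5037 -0.2686  0.2   ]
peg [ 0.5041 -0.3374  0.2   ]
stand [0.5556 0.2356 0.07  ]
crock [0.3912 0.2735 0.08  ]
clamp [ 0.4292 -0.0088  0.073 ]
jaw [ 0.3844 -0.0815  0.02  ]
hand [0.4495 0.0406 0.02  ]
```

View pics/topA.png

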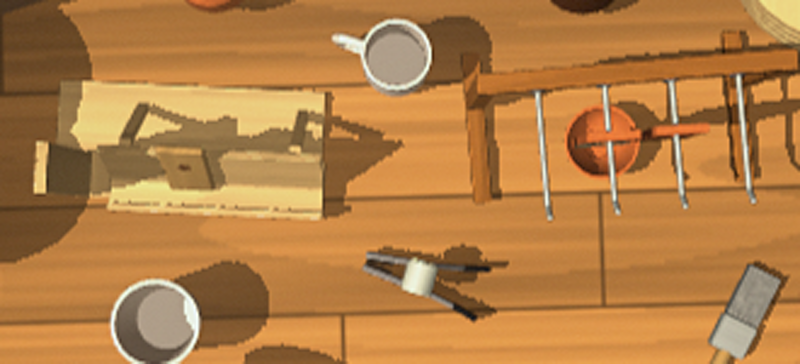

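View pics/scA.png

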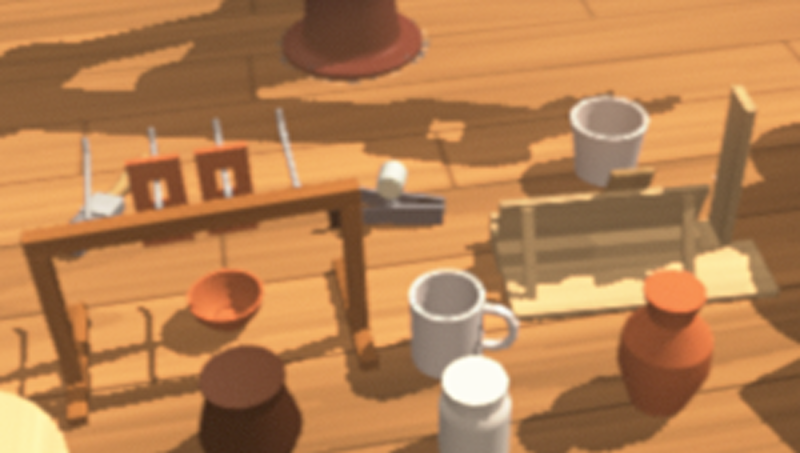

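View pics/topR.png

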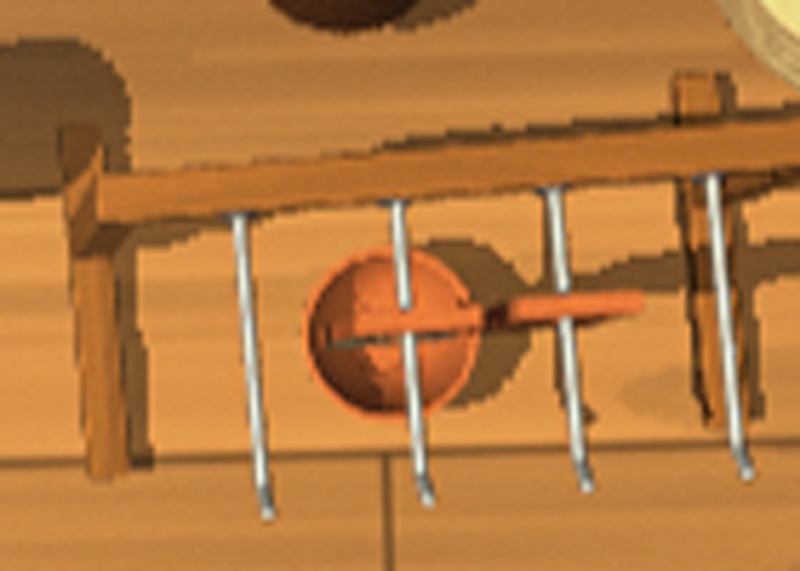

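Both tiles are on pegs 2 and 3; pegs 1 and 4 are empty. The rib is leaning at topA (190,165), and the upright's top is at topA (40,167). Next I'll get coarse poses from two-view features, then closer wrist views.

```bash
cat >> h.py <<'E'
def cur():
    s=get_state(); return s["position"],R.from_quat(s["tool_rot"])
def delta(p,r):
    """shift cm, turn deg in current tool axes to reach p, r"""
    p0,r0=cur(); d=r0.inv().apply(np.asarray(p)-p0)*100; rv=np.degrees((r0.inv()*r).as_rotvec())
    return d.round(2).tolist(), rv.round(2).tolist()
def rot(xdir,zdir):
    z=np.asarray(zdir,float);z/=np.linalg.norm(z);x=np.asarray(xdir,float);x=x-z*(x@z);x/=np.linalg.norm(x);return R.from_matrix(np.c_[x,np.cross(z,x),z])
E
python3 - <<'E'
from h import *
c,d=np.load("c0.npy",allow_pickle=True)
sA=800/330; tA=lambda u,v:(u/sA+120,v/sA+140)
sR=800/140; tR=lambda u,v:(u/sR+300,v/sR+140)
sS=800/300; sc=lambda u,v:(u/sS+120,v/sS+140)
for n,a,b in [("peg4tip",tR(267,515),sc(280,112)),("peg3tip",tR(429,503),sc(217,122)),("peg2tip",tR(588,490),sc(152,130)),("peg1tip",tR(747,478),sc(86,140)),
 ("upright top, front? corner",tA(34,192),None),("rib top",tA(190,149),sc(630,172)),("upright far end top",tA(41,142),sc(742,105))]:
    if b: x,e=tri((c,a),(d,b)); print(n,x.round(4),np.round(e,4))
w=capture("wrist"); p,r=cur(); T=w["camera_from_world"]; cp=-T[:3,:3].T@T[:3,3]
print("cam in tool",r.inv().apply(cp-p),"\n",r.as_matrix().T@T[:3,:3].T)
for n,u,z in [("clamp lamp top",tA(420,270),.073),("crock rim c",tA(156,322),.08),("standL ledge front",tA(108,208),0.0),("standR front",tA(324,218),0.0),("standR back",tA(326,92),0.0),("ledgecornerL",tA(108,208),.039),("ledgecornerR",tA(324,218),.039),
 ("clamp handle tips",tA(368,256),.028),("h2",tA(368,272),.028),("jaw/h a",tA(490,267),.028),("b",tA(474,316),.028)]: print(n,onz(c,u,z).round(4))
E
```

```text
peg4tip [ 0.4908 -0.1318  0.2082] [0.0019 0.0019]
peg3tip [ 0.4938 -0.1983  0.2071] [0.0024 0.0024]
peg2tip [ 0.4973 -0.2641  0.2088] [0.002 0.002]
peg1tip [ 0.5003 -0.3301  0.2081] [0.0018 0.0018]
rib top [0.5732 0.2295 0.1327] [0.0049 0.0049]
upright far end top [0.5772 0.3542 0.2056] [0.0042 0.0042]
cam in tool [ 0.00075427 -0.06888654 -0.14352541] 
 [[ 9.99999430e-01 -9.74772491e-04 -4.35672342e-04]
 [ 1.05603654e-03  9.63142862e-01  2.68988312e-01]
 [ 1.57412299e-04 -2.68988619e-01  9.63143342e-01]]
clamp lamp top [ 0.4386 -0.0097  0.073 ]
crock rim c [0.3916 0.2726 0.08  ]
standL ledge front [0.5151 0.3385 0.    ]
standR front [0.497  0.0952 0.    ]
standR back [0.6396 0.0894 0.    ]
ledgecornerL [0.5146 0.3302 0.039 ]
ledgecornerR [0.497  0.0933 0.039 ]
clamp handle tips [0.4537 0.0463 0.028 ]
h2 [0.4361 0.0468 0.028 ]
jaw/h a [ 0.4378 -0.0883  0.028 ]
b [ 0.3844 -0.0689  0.028 ]
```

```bash
python3 - <<'E'
from h import *
print(delta([.52,.25,.30],rot([1,0,0],[0,0,-1])))
E
```

```text
([-22.86, 41.94, -6.9], [0.02, 0.04, 72.31])
```

>>> servo_tool([
  [[0, 0, -6.9], [0, 0, 0], 100],
  [[-4, 7, -6.9], [0, 0, 14], 100],
  [[-22.9, 41.9, -6.9], [0, 0, 72.3], 100],
  [[-22.9, 41.9, -6.9], [0, 0, 72.3], 100],
  [[-22.9, 41.9, -6.9], [0, 0, 72.3], 100],
  [[-22.9, 41.9, -6.9], [0, 0, 72.3], 100],
  [[-22.9, 41.9, -6.9], [0, 0, 72.3], 100],
  [[-22.9, 41.9, -6.9], [0, 0, 72.3], 100],
  [[-22.9, 41.9, -6.9], [0, 0, 72.3], 100],
  [[-22.9, 41.9, -6.9], [0, 0, 72.3], 100],
  [[-22.9, 41.9, -6.9], [0, 0, 72.3], 100],
  [[-22.9, 41.9, -6.9], [0, 0, 72.3], 100],
])

```text
t: 1.3
position: [0.5057, 0.2637, 0.2998]
tool_rot: [1.0, -0.002, 0.0, -0.0]
contact_force: [1.4, 0.9, 0.0]
opening: 0.0853
```

>>> servo_tool([
  [[0, 0, 0], [0, 0, 0], 100],
  [[0, 0, 0], [0, 0, 0], 100],
  [[0, 0, 0], [0, 0, 0], 100],
  [[0, 0, 0], [0, 0, 0], 100],
])

```text
t: 1.63
position: [0.5038, 0.2664, 0.2996]
tool_rot: [1.0, 0.001, -0.0, -0.0]
contact_force: [0.1, 0.5, 0.2]
opening: 0.0853
```

```bash
python3 - <<'E'
from h import *
print(get_state()["t"],cur()[0],cur()[1].as_matrix().round(3).tolist())
w=capture("wrist"); crop(w["image"],0,0,560,420,"w1"); np.save("w1.npy",[w],allow_pickle=True)
E
```

```text
1.6333 [0.5038137  0.26644144 0.29956218] [[1.0, 0.002, -0.0], [0.002, -1.0, 0.0], [-0.0, -0.0, -1.0]]
```

View pics/w1.png

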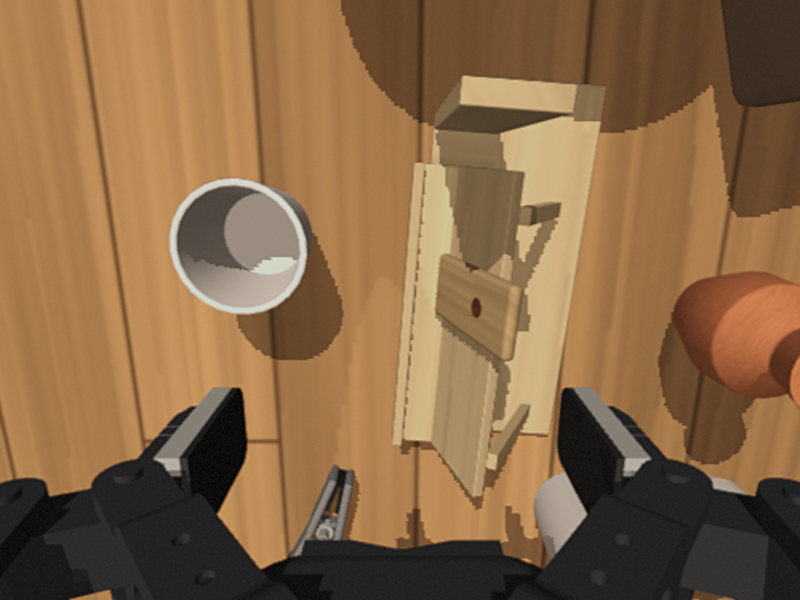

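The wrist view shows the crock's rim at (238,245), the upright's top end at (520,97), the ledge strip at about x=425 and the rib's top edge from (517,287) to (512,357). I'll take a second, displaced view.

>>> servo_tool([
  [[-4, 0, 0], [0, 0, 0], 100],
  [[-8, 0, 0], [0, 0, 0], 100],
  [[-8, 0, 0], [0, 0, 0], 100],
  [[-8, 0, 0], [0, 0, 0], 100],
  [[-8, 0, 0], [0, 0, 0], 100],
  [[-8, 0, 0], [0, 0, 0], 100],
])

```text
t: 2.18
position: [0.425, 0.2661, 0.3001]
tool_rot: [1.0, 0.0, 0.001, -0.0]
contact_force: [0.8, 0.2, 0.0]
opening: 0.0852
```

```bash
python3 - <<'E'
from h import *
print(get_state()["t"],cur()[0])
w=capture("wrist"); crop(w["image"],0,0,560,420,"w2"); np.save("w2.npy",[w],allow_pickle=True)
a=np.load("w1.npy",allow_pickle=True)[0]
crop(a["image"],260,40,440,360,"w1c",600,600);crop(w["image"],340,40,520,360,"w2c",600,600)
E
```

```text
2.1833 [0.4249824  0.26606193 0.30012431]
```

View pics/w2.png

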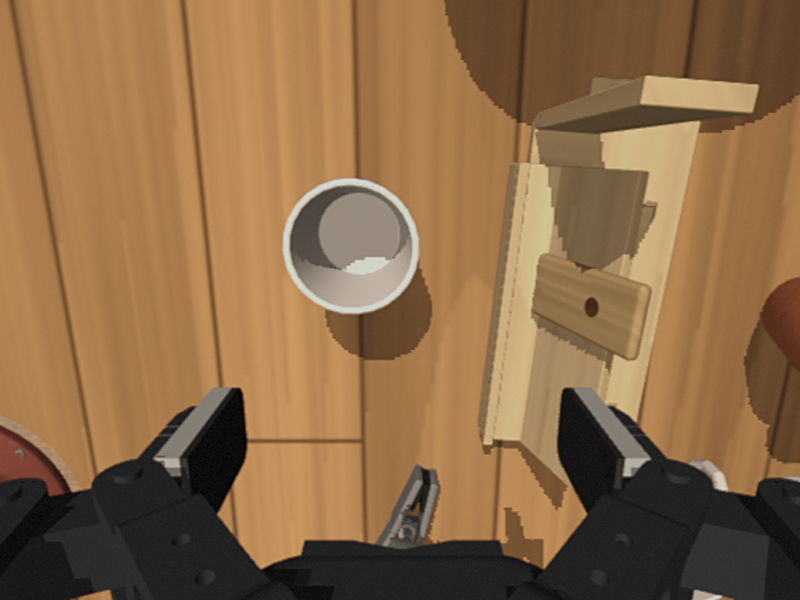

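View pics/w1c.png

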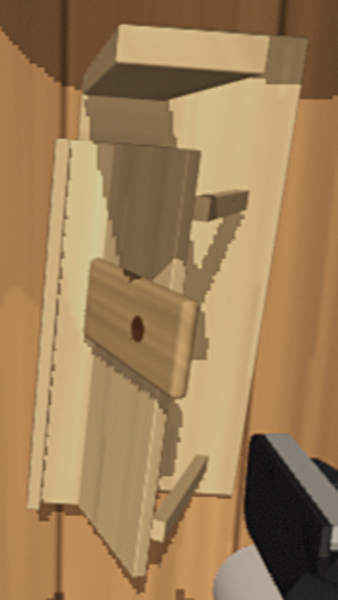

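View pics/w2c.png

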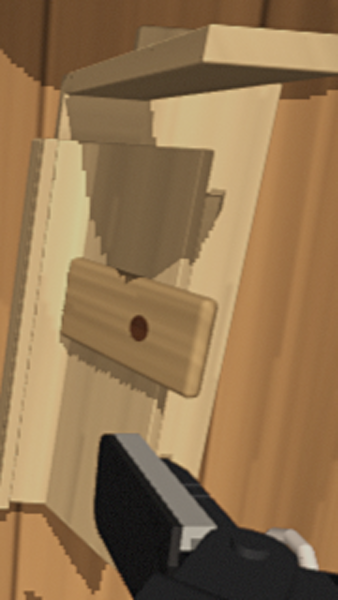

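```bash
python3 - <<'E'
from h import *
a=np.load("w1.npy",allow_pickle=True)[0];b=np.load("w2.npy",allow_pickle=True)[0]
s=1.875; A=lambda u,v:(u/s+260,v/s+40); B=lambda u,v:(u/s+340,v/s+40)
k=1.42857
P={}
for n,x,y in [("ribhole",(138,328),(138,328)),("rib top +Y outer",(199,300),(217,301)),("rib top -Y outer",(187,397),(197,397)),("rib front top-Y",(171,391),(182,389)),
 ("ribBot+Y",(90,260),(71,260)),("board top +Y front",(186,150),(197,149)),("board top +Y back",(201,152),(213,151)),("upright top inner front",(118,64),(205,64)),("upright top outer front",(121,26),(210,26)),
 ("ledge lip +Y front",(57,140),(35,140)),("lip +Y in",(70,141),(44,141)),("lip -Y front",(29,506),(0,507)),("ledge -Y? in",(39,509),(11,509))]:
    X,e=tri((a,A(*x)),(b,B(*y))); P[n]=X; print(n,X.round(4),np.round(e,4)[0])
X,e=tri((a,(238/k,245/k)),(b,(351/k,246/k)));print("crock",X,e)
E
```

```text
ribhole [0.5547 0.2376 0.0977] 0.0003
rib top +Y outer [0.5776 0.2605 0.1316] 0.0005
rib top -Y outer [0.5755 0.211  0.1283] 0.0003
rib front top-Y [0.5673 0.2151 0.1294] 0.0002
ribBot+Y [0.5334 0.2626 0.0368] 0.0003
board top +Y front [0.5744 0.328  0.0985] 0.0
board top +Y back [0.5812 0.3271 0.101 ] 0.0
upright top inner front [0.5291 0.3576 0.2012] 0.0002
upright top outer front [0.5299 0.3694 0.1999] 0.0001
ledge lip +Y front [0.5139 0.3317 0.0079] 0.0002
lip +Y in [ 0.5224  0.331  -0.0058] 0.0002
lip -Y front [0.4965 0.1022 0.0449] 0.0006
ledge -Y? in [0.503  0.1026 0.0487] 0.0003
crock [0.38954059 0.2773829  0.08116887] [np.float64(0.0005218348194607439), np.float64(0.0005218348194607063)]
```

```bash
python3 - <<'E'
from h import *
a=np.load("w1.npy",allow_pickle=True)[0];b=np.load("w2.npy",allow_pickle=True)[0]
s=1.875; A=lambda u,v:(u/s+260,v/s+40); B=lambda u,v:(u/s+340,v/s+40)
for n,x,y in [("ledge lip +Y front",(57,140),(35,140)),("lip -Y front",(29,506),(0,507))]:
    print(n,onz(a,A(*x),.039),onz(b,B(*y),.039))
for c,o,n in [(a,A(0,0),"a"),(b,B(0,0),"b")]:
    crop(c["image"],int(o[0]),100,int(o[0])+60,160,"lipT"+n,600,600); crop(c["image"],int(o[0])-10,280,int(o[0])+50,340,"lipB"+n,600,600)
E
python3 -c "
import cv2,numpy as np
im=[cv2.resize(cv2.imread(f'pics/lip{k}.png'),(300,300)) for k in ('Ta','Ba','Tb','Bb')]
cv2.imwrite('pics/lips.png',np.vstack([np.hstack(im[:2]),np.hstack(im[2:])]))"
```

```text
ledge lip +Y front [0.51314261 0.33214542 0.039     ] [0.50751385 0.33177724 0.039     ]
lip -Y front [0.49645816 0.09947056 0.039     ] [0.49767946 0.0979841  0.039     ]
```

View pics/lips.png

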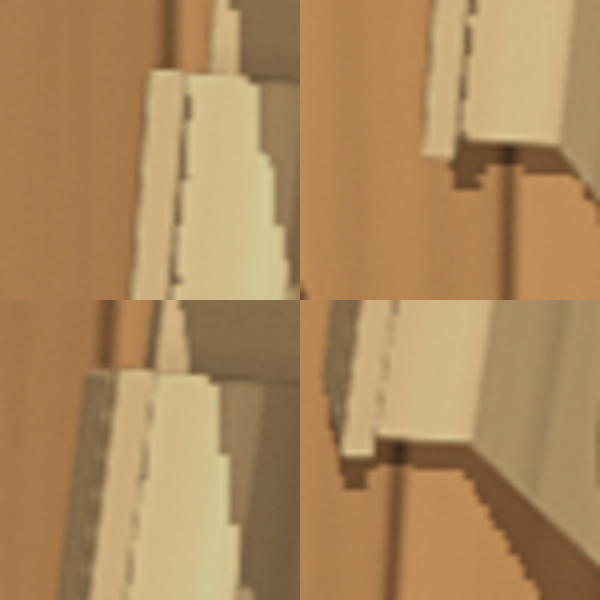

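```bash
python3 - <<'E'
from h import *
a=np.load("w1.npy",allow_pickle=True)[0];b=np.load("w2.npy",allow_pickle=True)[0]
for n,x,y in [("lip+Y",(290,114),(363.6,114.3)),("lip-Y",(275,311),(338.6,311)),("joint-Y",(301.6,309),(364,308))]:
    print(n,tri((a,x),(b,y))[0].round(4),onz(a,x,.039).round(4),onz(b,y,.039).round(4),onz(a,x,.03).round(4))
# stand fit
def fit(L,W):
    L=np.array(L);W=np.array(W);Lc=L-L.mean(0);Wc=W-W.mean(0)
    th=np.arctan2((Lc[:,0]*Wc[:,1]-Lc[:,1]*Wc[:,0]).sum(),(Lc*Wc).sum());Rm=np.array([[np.cos(th),-np.sin(th)],[np.sin(th),np.cos(th)]])
    t=W.mean(0)-Rm@L.mean(0); return th,t,(W-(L@Rm.T+t))
L=[(-26,118),(-26,-118),(-20,144),(-20,156),(0,-118)]
W=[onz(a,(290,114),.039)[:2],onz(a,(275,311),.039)[:2],(.5291,.3576),(.5299,.3694),onz(a,(301.6,309),.03)[:2]]
print(fit(np.array(L)/1000,W))
E
```

```text
lip+Y [0.5127 0.3325 0.0392] [0.5127 0.3328 0.039 ] [0.5128 0.3322 0.039 ] [0.5129 0.3328 0.03  ]
lip-Y [0.4959 0.0978 0.0394] [0.4959 0.0979 0.039 ] [0.496  0.0972 0.039 ] [0.4957 0.0926 0.03  ]
joint-Y [0.5292 0.0965 0.0313] [0.5287 0.1007 0.039 ] [0.5272 0.1013 0.039 ] [0.5293 0.0955 0.03  ]
(np.float64(-0.081250149355244), array([0.5347568 , 0.21286567]), array([[-0.00570759,  0.00024321],
       [-0.00338945,  0.00053652],
       [ 0.00259007, -0.00041383],
       [ 0.00241614, -0.00057424],
       [ 0.00409083,  0.00020835]]))
```

```bash
cat >> h.py <<'E'
def fit(L,W):
    L=np.array(L);W=np.array(W);Lc=L-L.mean(0);Wc=W-W.mean(0)
    th=np.arctan2((Lc[:,0]*Wc[:,1]-Lc[:,1]*Wc[:,0]).sum(),(Lc*Wc).sum());Rm=np.array([[np.cos(th),-np.sin(th)],[np.sin(th),np.cos(th)]])
    t=W.mean(0)-Rm@L.mean(0); return th,t,(W-(L@Rm.T+t))
E
python3 - <<'E'
from h import *
a=np.load("w1.npy",allow_pickle=True)[0]
L=[(-34,118),(-34,-118),(-20,144),(-20,156),(0,-118),(27.4,118)]
W=[onz(a,(290,114),.039)[:2],onz(a,(275,311),.039)[:2],(.5291,.3576),(.5299,.3694),onz(a,(301.6,309),.03)[:2],(.5744,.328)]
th,t,e=fit(np.array(L)/1000,W);print(th,t,e.round(4))
Rs=R.from_euler('z',th)
o=np.r_[t,0]
for n,p in [("ribhole",[0.5547,0.2376,0.0977]),("ribtop+",[.5776,.2605,.1316]),("ribtop-",[.5755,.211,.1283]),("ribbot",[.5334,.2626,.0368])]: print(n,(Rs.inv().apply(np.array(p)-o)*1000).round(1))
E
```

```text
-0.07434079271018476 [0.53822574 0.21267283] [[-0.0004 -0.    ]
 [ 0.0003  0.0004]
 [ 0.0001 -0.0002]
 [ 0.     -0.0003]
 [-0.0002  0.0005]
 [ 0.0001 -0.0003]]
ribhole [14.6 26.1 97.7]
ribtop+ [ 35.7  50.6 131.6]
ribtop- [ 37.3   1.1 128.3]
ribbot [-8.5 49.4 36.8]
```

```bash
cat >> h.py <<'E'
TH=-0.07434; SO=np.array([.53823,.21267,0]); RS=R.from_euler('z',TH)
t20=np.radians(20); S20,C20=np.sin(t20),np.cos(t20)
def stand(p): return SO+RS.apply(np.asarray(p,float))   # metres local->world
RT=rot(RS.apply([C20,0,-S20]),RS.apply([-S20,0,-C20]))
def lean(u,y,th): # point on mid-plane of leaning plate of thickness th, u up its length
    return stand([-th/2*C20+u*S20,y,.03+th/2*S20+u*C20])
E
python3 - <<'E'
from h import *
print(delta(lean(.16,.026,.01),RT), lean(.09,.026,.01))
E
```

```text
([16.48, 3.11, 11.8], [0.74, -20.03, 4.24]) [0.56617237 0.23666094 0.11628244]
```

>>> servo_tool([
  [[4, 0.8, 0], [0, 0, 0], 60],
  [[8, 1.6, 2], [0.2, -5, 1], 60],
  [[12, 2.4, 5], [0.4, -10, 2], 60],
  [[16.5, 3.1, 9], [0.7, -17, 4.2], 60],
  [[16.5, 3.1, 11.8], [0.7, -20, 4.2], 60],
  [[16.5, 3.1, 11.8], [0.7, -20, 4.2], 60],
  [[16.5, 3.1, 11.8], [0.7, -20, 4.2], 60],
  [[16.5, 3.1, 11.8], [0.7, -20, 4.2], 60],
  [[16.5, 3.1, 11.8], [0.7, -20, 4.2], 60],
])

```text
t: 2.98
position: [0.5901, 0.2353, 0.185]
tool_rot: [0.985, -0.036, -0.171, -0.007]
contact_force: [0.2, 0.4, 1.2]
opening: 0.0509
```

```bash
python3 - <<'E'
from h import *
print(delta(lean(.09,.026,.01),RT))
w=capture("wrist"); crop(w["image"],0,0,560,420,"w3")
E
```

```text
([0.06, 0.05, 7.28], [-0.02, -0.26, 0.09])
```

View pics/w3.png

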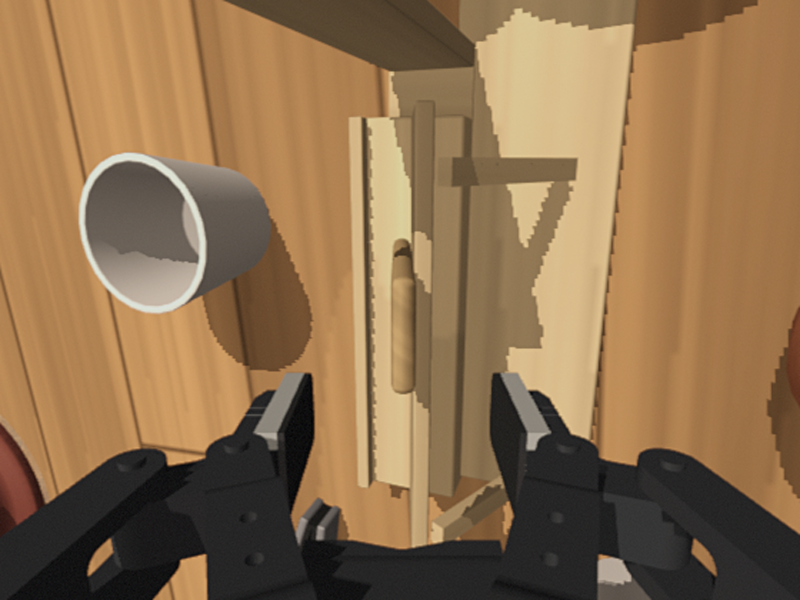

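The view looks straight down the slope. The rib is seen end-on at (402,315) and is centred between the fingers, so I'll descend and grip.

>>> servo_tool([
  [[0, 0, 3.5], [0, -0.2, 0], 60],
  [[0.1, 0.1, 6], [0, -0.2, 0], 60],
  [[0.1, 0.1, 7.2], [0, -0.2, 0], 60],
  [[0.1, 0.1, 7.2], [0, -0.2, 0], 60],
  [[0.1, 0.1, 7.2], [0, -0.2, 0], 0],
  [[0.1, 0.1, 7.2], [0, -0.2, 0], 0],
  [[0.1, 0.1, 7.2], [0, -0.2, 0], 0],
  [[0.1, 0.1, 7.2], [0, -0.2, 0], 0],
  [[0.1, 0.1, 7.2], [0, -0.2, 0], 0],
  [[0.1, 0.1, 7.2], [0, -0.2, 0], 0],
], grip_force=30)

```text
t: 3.87
position: [0.5665, 0.2357, 0.1162]
tool_rot: [0.984, -0.036, -0.175, -0.007]
contact_force: [-2.1, 0.6, 7.2]
opening: 0.0095
```

```bash
python3 - <<'E'
from h import *
print(get_state()["opening"],delta(lean(.16,.026,.01),RT))
E
```

```text
0.009469117424610752 ([-0.06, -0.1, -7.0], [-0.02, 0.17, 0.04])
```

>>> servo_tool([
  [[0, 0, -2], [0, 0, 0], 0],
  [[0, 0, -5], [0, 0, 0], 0],
  [[0, 0, -8], [0, 0, 0], 0],
  [[0, 0, -11], [0, 0, 0], 0],
  [[0, 0, -12], [0, 0, 0], 0],
  [[0, 0, -12], [0, 0, 0], 0],
])

```text
t: 4.37
position: [0.6099, 0.2324, 0.2303]
tool_rot: [0.984, -0.037, -0.171, -0.007]
contact_force: [-0.0, 0.6, 0.1]
opening: 0.0092
```

```bash
python3 - <<'E'
from h import *
print(get_state()["opening"],cur()[0],delta([.39,.277,.24],rot([1,0,0],[0,0,-1])))
E
```

```text
0.009150669210352097 [0.60986284 0.23243435 0.2303458 ] ([-21.27, -2.81, 6.62], [-0.82, 19.75, -4.21])
```

>>> servo_tool([
  [[-3, -0.4, 0.9], [0, 3, 0], 0],
  [[-6.5, -0.9, 2], [-0.2, 6, -1], 0],
  [[-10, -1.3, 3.1], [-0.4, 11, -2], 0],
  [[-14, -1.8, 4.3], [-0.6, 16, -3], 0],
  [[-18, -2.4, 5.6], [-0.8, 19.7, -4.2], 0],
  [[-21.3, -2.8, 6.6], [-0.8, 19.7, -4.2], 0],
  [[-21.3, -2.8, 6.6], [-0.8, 19.7, -4.2], 0],
  [[-21.3, -2.8, 6.6], [-0.8, 19.7, -4.2], 0],
  [[-21.3, -2.8, 6.6], [-0.8, 19.7, -4.2], 0],
])

```text
t: 5.12
position: [0.3868, 0.2763, 0.2364]
tool_rot: [1.0, 0.0, -0.005, 0.001]
contact_force: [0.8, -0.6, 1.1]
opening: 0.0095
```

```bash
python3 - <<'E'
from h import *
print(delta([.39,.277,.102],rot([1,0,0],[0,0,-1])))
w=capture("wrist"); crop(w["image"],0,0,560,420,"w4")
E
```

```text
([0.45, -0.1, 13.44], [0.13, 0.57, 0.05])
```

View pics/w4.png

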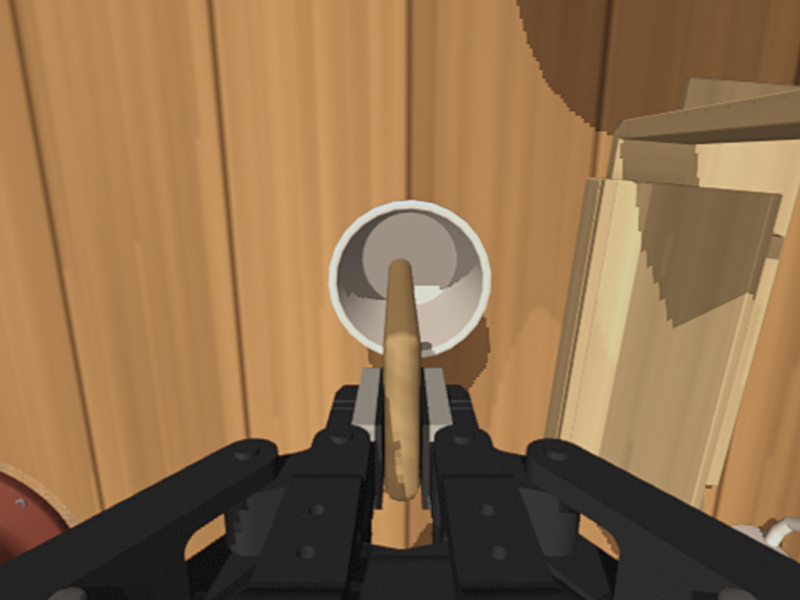

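The rib hangs upright over the crock's mouth at (410,278). I'll lower it and release.

>>> servo_tool([
  [[0.4, 0, 2], [0.1, 0.5, 0], 0],
  [[0.4, -0.1, 5], [0.1, 0.5, 0], 0],
  [[0.4, -0.1, 8], [0.1, 0.5, 0], 0],
  [[0.4, -0.1, 11], [0.1, 0.5, 0], 0],
  [[0.4, -0.1, 12.7], [0.1, 0.5, 0], 0],
  [[0.4, -0.1, 13.4], [0.1, 0.5, 0], 0],
  [[0.4, -0.1, 13.4], [0.1, 0.5, 0], 0],
  [[0.4, -0.1, 13.4], [0.1, 0.5, 0], 20],
  [[0.4, -0.1, 13.4], [0.1, 0.5, 0], 30],
  [[0.4, -0.1, 13.4], [0.1, 0.5, 0], 40],
  [[0.4, -0.1, 13.4], [0.1, 0.5, 0], 60],
  [[0.4, -0.1, 13.4], [0.1, 0.5, 0], 80],
])

```text
t: 6.17
position: [0.3907, 0.2778, 0.105]
tool_rot: [1.0, 0.0, 0.001, -0.001]
contact_force: [-0.7, 0.2, -1.0]
opening: 0.0573
```

>>> servo_tool([
  [[0, 0, -1], [0, 0, 0], 80],
  [[0, 0, -4], [0, 0, 0], 80],
  [[0, 0, -8], [0, 0, 0], 80],
  [[0, 0, -12], [0, 0, 0], 80],
  [[0, 0, -16], [0, 0, 0], 80],
  [[0, 0, -19], [0, 0, 0], 80],
  [[0, 0, -19], [0, 0, 0], 80],
  [[0, 0, -19], [0, 0, 0], 80],
])

```text
t: 6.83
position: [0.391, 0.2779, 0.2977]
tool_rot: [1.0, 0.0, 0.003, -0.002]
contact_force: [-0.3, -0.7, -0.5]
opening: 0.0683
```

```bash
python3 - <<'E'
from h import *
w=capture("wrist"); crop(w["image"],0,0,560,420,"w5",400); t=capture("top");crop(t["image"],120,140,450,290,"t5",500)
print(cur()[0],delta([.48,-.19,.36],rot([1,0.048,0],[0,0,-1])))
E
cd pics; python3 -c "
import cv2,numpy as np
a=cv2.imread('w5.png');b=cv2.imread('t5.png');h=max(a.shape[0],b.shape[0])
p=lambda i:cv2.copyMakeBorder(i,0,h-i.shape[0],0,0,0)
cv2.imwrite('m5.png',cv2.resize(np.hstack([p(a),p(b)]),None,fx=.88,fy=.88))"
```

```text
[0.38960172 0.27714955 0.29323677] ([9.01, 46.72, -6.69], [-0.0, 0.05, -2.72])
```

View pics/m5.png

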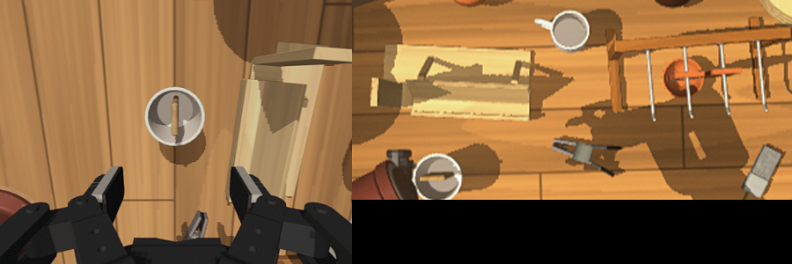

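The rib stands in the crock, seen at (175,115). Next the rack.

>>> servo_tool([
  [[3, 10, -6.7], [0, 0, -1], 80],
  [[6, 30, -6.7], [0, 0, -2], 80],
  [[14, 48.7, -6.7], [0, 0, -2.7], 80],
  [[14, 48.7, -6.7], [0, 0, -2.7], 80],
  [[14, 48.7, -6.7], [0, 0, -2.7], 80],
  [[14, 48.7, -6.7], [0, 0, -2.7], 80],
  [[14, 48.7, -6.7], [0, 0, -2.7], 80],
  [[14, 48.7, -6.7], [0, 0, -2.7], 80],
  [[14, 48.7, -6.7], [0, 0, -2.7], 80],
  [[14, 48.7, -6.7], [0, 0, -2.7], 80],
  [[14, 48.7, -6.7], [0, 0, -2.7], 80],
  [[14, 48.7, -6.7], [0, 0, -2.7], 80],
])

```text
t: 7.93
position: [0.5252, -0.1964, 0.3567]
tool_rot: [1.0, 0.024, -0.002, -0.001]
contact_force: [0.8, -0.3, 1.0]
opening: 0.0682
```

>>> servo_tool([
  [[0, 0, 0], [0, 0, 0], 80],
  [[0, 0, 0], [0, 0, 0], 80],
  [[0, 0, 0], [0, 0, 0], 80],
  [[0, 0, 0], [0, 0, 0], 80],
  [[0, 0, 0], [0, 0, 0], 80],
  [[0, 0, 0], [0, 0, 0], 80],
])

```text
t: 8.43
position: [0.5257, -0.1934, 0.3593]
tool_rot: [1.0, 0.025, 0.0, -0.0]
contact_force: [0.0, 0.1, 0.1]
opening: 0.0686
```

```bash
python3 - <<'E'
from h import *
print(get_state()["t"],cur()[0])
w=capture("wrist"); crop(w["image"],0,0,560,420,"w6"); np.save("w6.npy",[w],allow_pickle=True)
E
```

```text
8.4333 [ 0.52569363 -0.19336854  0.35926233]
```

>>> servo_tool([
  [[-4, 0, 0], [0, 0, 0], 80],
  [[-8, 0, 0], [0, 0, 0], 80],
  [[-8, 0, 0], [0, 0, 0], 80],
  [[-8, 0, 0], [0, 0, 0], 80],
  [[-8, 0, 0], [0, 0, 0], 80],
  [[-8, 0, 0], [0, 0, 0], 80],
])

```text
t: 8.98
position: [0.4466, -0.1982, 0.3596]
tool_rot: [1.0, 0.024, 0.0, -0.0]
contact_force: [-0.4, 0.4, 0.4]
opening: 0.0682
```

```bash
python3 - <<'E'
from h import *
print(get_state()["t"],cur()[0])
w=capture("wrist"); crop(w["image"],0,0,560,420,"w7"); np.save("w7.npy",[w],allow_pickle=True)
E
```

```text
8.9833 [ 0.44656413 -0.19822436  0.35962463]
```

View pics/w6.png

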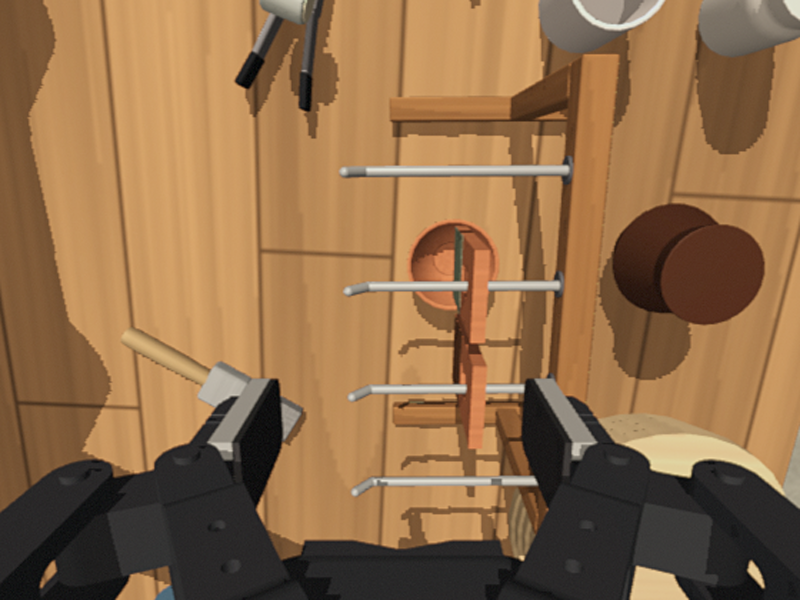

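View pics/w7.png

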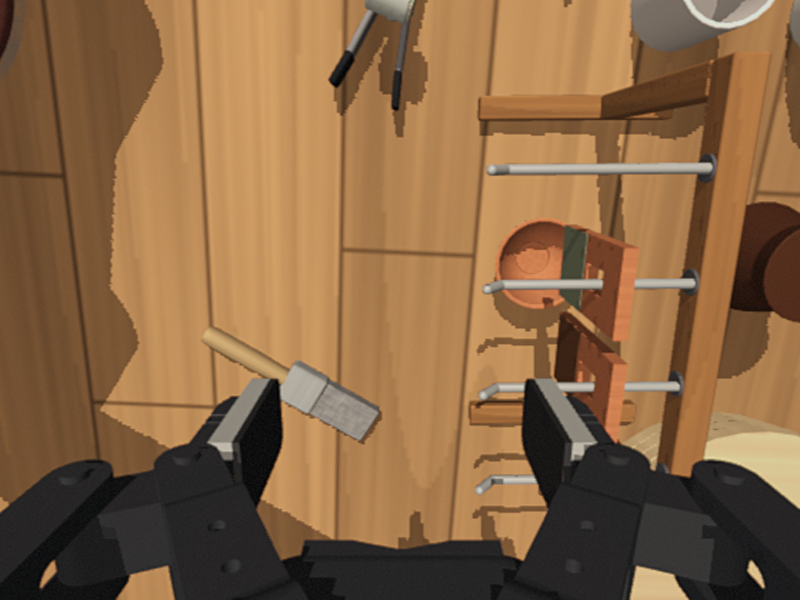

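Two tiles: the peg 3 tile's top is near (478,290) and the peg 2 tile's near (475,397) in w6. I'll zoom in on both.

```bash
python3 - <<'E'
from h import *
a=np.load("w6.npy",allow_pickle=True)[0];b=np.load("w7.npy",allow_pickle=True)[0]
f=lambda c,x:cv2.resize(c["image"][150:325,x:x+116,::-1],None,fx=3.4,fy=3.4,interpolation=cv2.INTER_CUBIC)
cv2.imwrite("pics/t67.png",np.hstack([f(a,235),f(b,335)]))
E
```

```text
(no output)
```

View pics/t67.png

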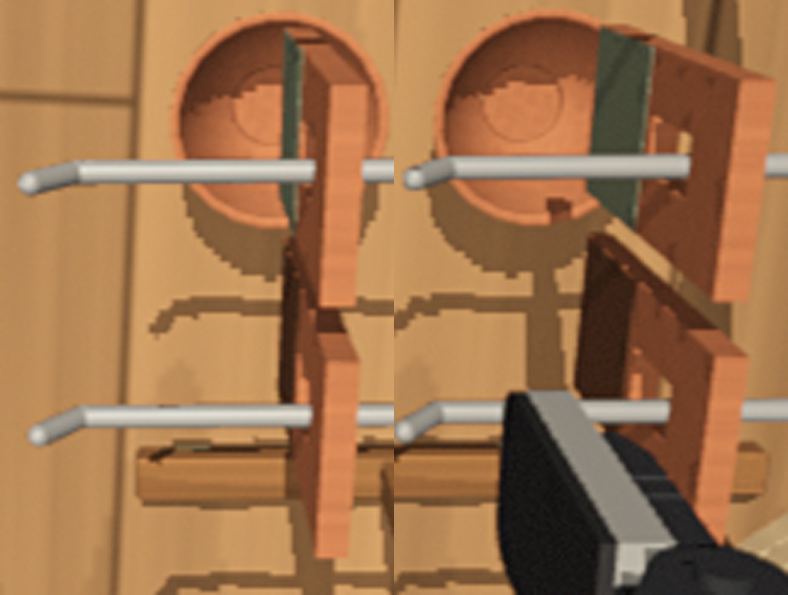

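```bash
python3 - <<'E'
from h import *
a=np.load("w6.npy",allow_pickle=True)[0];b=np.load("w7.npy",allow_pickle=True)[0]
A=lambda u,v:(u/3.4+235,v/3.4+150);B=lambda u,v:(u/3.4+335,v/3.4+150)
P={}
for n,x,y in [("t3 f+",(327,83),(349,76)),("t3 b+",(366,86),(381,79)),("t3 f-",(318,303),(319,298)),("t3 b-",(354,306),(352,300)),("t2 f+",(323,357),(318,354)),("t2 b+",(358,361),(353,356)),("p3tip",(29,183),(19,178)),("p2tip",(37,435),(10,431)),("p3bend",(82,170),(60,165)),("p2bend",(84,415),(48,411))]:
    X,e=tri((a,A(*x)),(b,B(*y)));P[n]=X;print(n,X.round(4),np.round(e[0],4), onz(a,A(*x),.227).round(4) if n[0]=='t' else "")
for n,x in [("t2 f-",(316,555)),("t2 b-",(348,557)),]: print(n,onz(a,A(*x),.227).round(4))
k=1/1.42857
# pegs axes: peg4,peg3 near rail and bend at z=.2
for n,p,q in [("p4",(367,172),(566,170)),("p3",(372,287),(556,286)),("p2",(372,390),(520,388)),("p1",(375,483),(530,481))]:
    X=onz(a,np.array(p)*k,.2);Y=onz(a,np.array(q)*k,.2); d=Y-X; print(n,X.round(4),Y.round(4),"yaw",np.arctan2(d[1],d[0]))
L=np.array([(-33,99),(-33,33),(-33,-33),(-33,-99)])/1000
c0=[(.4908,-.1318),(.4938,-.1983),(.4973,-.2641),(.5003,-.3301)]
print(fit(L,c0))
tips=[onz(a,np.array(p)*k,.211)[:2] for p in [(346,172),(350,291),(354,397),(359,491)]];print(tips);print(fit(L,tips))
E
```

```text
t3 f+ [ 0.5613 -0.1675  0.2326] 0.0001 [ 0.5621 -0.1685  0.227 ]
t3 b+ [ 0.5707 -0.1686  0.2275] 0.0002 [ 0.5708 -0.1688  0.227 ]
t3 f- [ 0.564  -0.2196  0.2296] 0.0001 [ 0.5644 -0.2204  0.227 ]
t3 b- [ 0.5728 -0.2206  0.2273] 0.0001 [ 0.5729 -0.2208  0.227 ]
t2 f+ [ 0.5666 -0.2338  0.228 ] 0.0003 [ 0.5667 -0.2339  0.227 ]
t2 b+ [ 0.5748 -0.2341  0.2283] 0.0001 [ 0.5751 -0.2345  0.227 ]
p3tip [ 0.4948 -0.1984  0.2127] 0.0 
p2tip [ 0.4983 -0.2638  0.2138] 0.0001 
p3bend [ 0.5068 -0.1974  0.2009] 0.0 
p2bend [ 0.5096 -0.2623  0.2039] 0.0001 
t2 f- [ 0.5694 -0.2866  0.227 ]
t2 b- [ 0.5774 -0.2868  0.227 ]
p4 [ 0.5029 -0.1322  0.2   ] [ 0.6142 -0.1258  0.2   ] yaw 0.05796807953552145
p3 [ 0.5079 -0.1984  0.2   ] [ 0.6171 -0.1925  0.2   ] yaw 0.05369916508805427
p2 [ 0.5101 -0.2649  0.2   ] [ 0.6029 -0.2591  0.2   ] yaw 0.0626824004190063
p1 [ 0.5143 -0.3318  0.2   ] [ 0.6168 -0.3254  0.2   ] yaw 0.06266876177970476
(np.float64(0.048395661073804684), array([ 0.52851136, -0.22947857]), array([[ 3.93004000e-05,  3.90913304e-04],
       [-1.53566533e-04, -1.86362232e-04],
       [ 1.53566533e-04, -6.36377680e-05],
       [-3.93004000e-05, -1.40913304e-04]]))
[array([ 0.49226703, -0.13250461]), array([ 0.49587425, -0.19863937]), array([ 0.49975686, -0.26494404]), array([ 0.50453753, -0.33063428])]
(np.float64(0.06151531643248007), array([ 0.5310465 , -0.22965185]), array([[ 0.00024429,  0.00036322],
       [-0.00020594,  0.00010362],
       [-0.00038078, -0.00032588],
       [ 0.00034244, -0.00014096]]))
```

```bash
cat >> h.py <<'E'
RK=rot([np.cos(.053),np.sin(.053),0],[0,0,-1])
E
python3 - <<'E'
from h import *
print(delta([.5676,-.1947,.27],RK))
E
```

```text
([12.1, 0.23, 8.95], [-0.02, -0.02, -0.26])
```

>>> servo_tool([
  [[4, 0.1, 3], [0, 0, -0.3], 45],
  [[8, 0.2, 6], [0, 0, -0.3], 45],
  [[12.1, 0.2, 8.9], [0, 0, -0.3], 45],
  [[12.1, 0.2, 8.9], [0, 0, -0.3], 45],
  [[12.1, 0.2, 8.9], [0, 0, -0.3], 45],
  [[12.1, 0.2, 8.9], [0, 0, -0.3], 45],
  [[12.1, 0.2, 8.9], [0, 0, -0.3], 45],
  [[12.1, 0.2, 8.9], [0, 0, -0.3], 45],
])

```text
t: 9.7
position: [0.5672, -0.1949, 0.2719]
tool_rot: [1.0, 0.026, 0.001, 0.0]
contact_force: [0.6, 0.1, -0.7]
opening: 0.0383
```

```bash
python3 - <<'E'
from h import *
print(delta([.5676,-.1947,.208],RK),get_state()["opening"])
w=capture("wrist"); crop(w["image"],0,0,560,420,"w8",700)
E
```

```text
([0.03, -0.03, 6.39], [0.05, -0.12, -0.02]) 0.038273037159956405
```

View pics/w8.png

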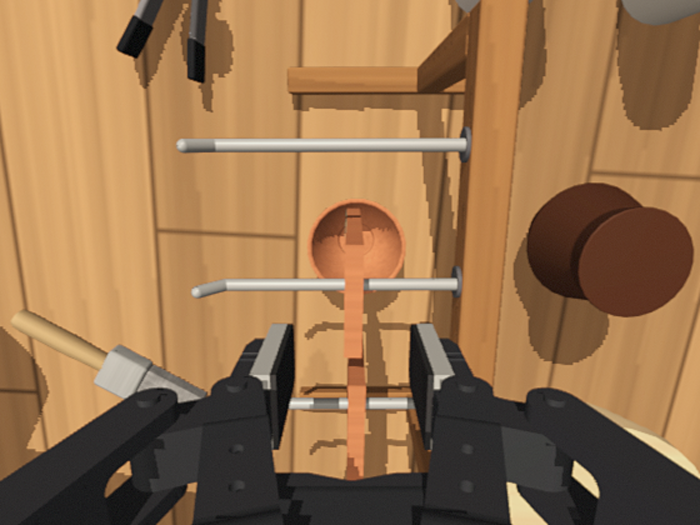

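The tile is seen end-on at column 354 and the finger gap's middle is at 353, so it is centred. I'll descend and grip.

>>> servo_tool([
  [[0, 0, 2.5], [0, -0.1, 0], 45],
  [[0, 0, 4.5], [0, -0.1, 0], 45],
  [[0, 0, 6], [0, -0.1, 0], 45],
  [[0, 0, 6.3], [0, -0.1, 0], 45],
  [[0, 0, 6.3], [0, -0.1, 0], 45],
  [[0, 0, 6.3], [0, -0.1, 0], 0],
  [[0, 0, 6.3], [0, -0.1, 0], 0],
  [[0, 0, 6.3], [0, -0.1, 0], 0],
  [[0, 0, 6.3], [0, -0.1, 0], 0],
  [[0, 0, 6.3], [0, -0.1, 0], 0],
  [[0, 0, 6.3], [0, -0.1, 0], 0],
], grip_force=50)

```text
t: 10.67
position: [0.5678, -0.1951, 0.2094]
tool_rot: [1.0, 0.026, 0.001, 0.001]
contact_force: [-1.0, -0.2, 6.6]
opening: 0.007
```

```bash
python3 - <<'E'
from h import *
s=get_state();print(s["position"],s["contact_force"],s["opening"])
d=capture("scene");crop(d["image"],130,140,290,260,"s9",700)
E
```

```text
[ 0.56775767 -0.19507596  0.20940532] [-0.95315251 -0.21751068  6.59679161] 0.007042621682525673
```

View pics/s9.png

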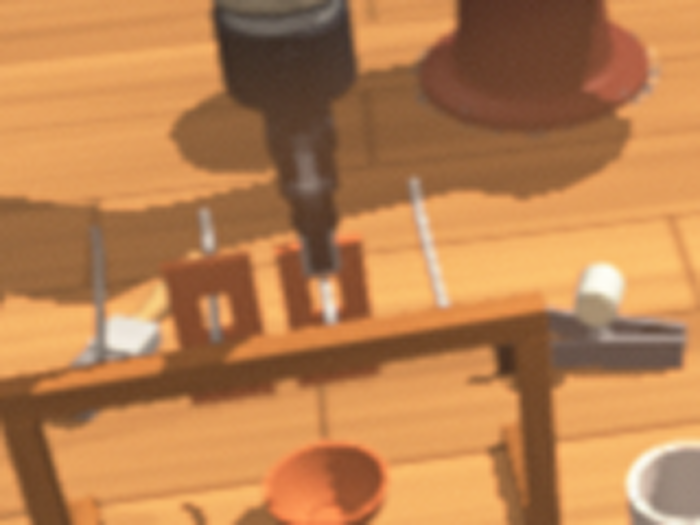

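>>> servo_tool([
  [[0, 0, -0.4], [0, 0, 0], 0],
  [[0, 0, -0.8], [0, 0, 0], 0],
  [[0, 0, -1.2], [0, 0, 0], 0],
  [[0, 0, -1.6], [0, 0, 0], 0],
  [[0, 0, -1.6], [0, 0, 0], 0],
  [[0, 0, -1.6], [0, 0, 0], 0],
])

```text
t: 11.22
position: [0.567, -0.1946, 0.2234]
tool_rot: [1.0, 0.026, -0.001, -0.0]
contact_force: [-0.0, -0.0, -0.7]
opening: 0.0063
```

```bash
python3 - <<'E'
from h import *
s=get_state();print(s["position"],s["contact_force"],s["opening"],delta([.5676,-.1947,.226],RK))
d=capture("scene");crop(d["image"],130,140,290,260,"s10",700)
E
```

```text
[ 0.56699022 -0.19461141  0.22341363] [-0.04680515 -0.03101128 -0.74378224] 0.006277311913775652 ([0.06, 0.01, -0.26], [-0.02, 0.08, -0.01])
```

View pics/s10.png

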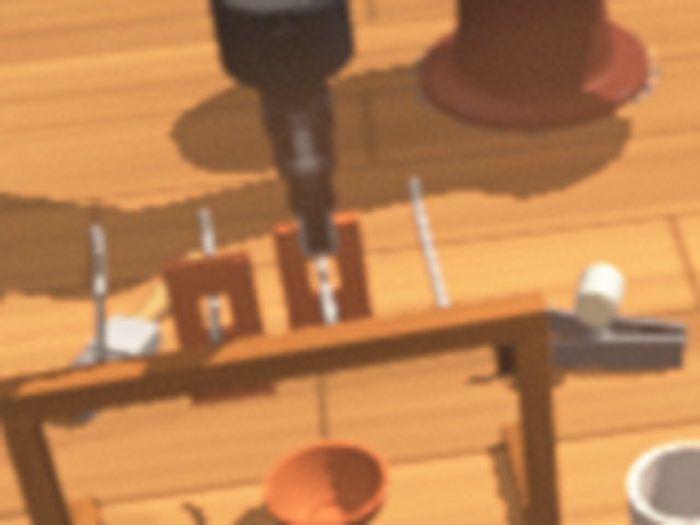

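The tile is lifted, with about 14 mm of clearance so far, and no load on the peg. I'll raise it 2.5 mm more and then slide it out level past the tip.

>>> servo_tool([
  [[0, 0, -0.25], [0, 0, 0], 0],
  [[-0.5, 0, -0.25], [0, 0, 0], 0],
  [[-1.5, 0, -0.25], [0, 0, 0], 0],
  [[-2.5, 0, -0.25], [0, 0, 0], 0],
  [[-3.5, 0, -0.25], [0, 0, 0], 0],
  [[-4.5, 0, -0.25], [0, 0, 0], 0],
  [[-5, 0, -0.25], [0, 0, 0], 0],
  [[-5, 0, -0.25], [0, 0, 0], 0],
])

```text
t: 11.93
position: [0.5157, -0.1974, 0.2259]
tool_rot: [1.0, 0.026, -0.001, -0.0]
contact_force: [-0.6, -0.1, -0.9]
opening: 0.0068
```

```bash
python3 - <<'E'
from h import *
s=get_state();print(s["position"],s["contact_force"],s["opening"])
p=np.array([.5676,-.1947,.2258])-.12*np.array([np.cos(.057),np.sin(.057),0]);print(delta(p,RK))
w=capture("wrist"); crop(w["image"],0,0,560,420,"w11",700)
E
```

```text
[ 0.51573174 -0.1973524   0.22586829] [-0.60780858 -0.05672017 -0.910004  ] 0.006842099647296622
([-6.81, 0.07, 0.02], [-0.02, 0.1, -0.06])
```

View pics/w11.png

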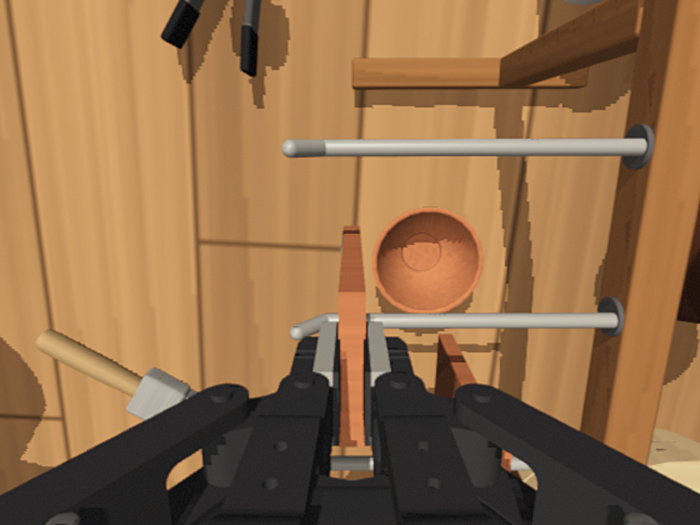

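The tile is still level on the tool, near the bend, with no contact. I'll continue past the tip.

>>> servo_tool([
  [[-1, 0, 0], [0, 0, 0], 0],
  [[-2, 0, 0], [0, 0, 0], 0],
  [[-3, 0, 0], [0, 0, 0], 0],
  [[-4, 0, 0], [0, 0, 0], 0],
  [[-5, 0, 0], [0, 0, 0], 0],
  [[-6, 0, 0], [0, 0, 0], 0],
  [[-6.8, 0.1, 0], [0, 0, 0], 0],
  [[-6.8, 0.1, 0], [0, 0, 0], 0],
  [[-6.8, 0.1, -2], [0, 0, 0], 0],
  [[-6.8, 0.1, -5], [0, 0, 0], 0],
])

```text
t: 12.82
position: [0.4474, -0.2009, 0.2726]
tool_rot: [1.0, 0.026, -0.004, -0.002]
contact_force: [0.8, 0.0, -0.2]
opening: 0.0066
```

```bash
python3 - <<'E'
from h import *
s=get_state();print(s["position"],s["contact_force"],s["opening"])
# pre-place: u=.086+.07, normal offset 8mm forward
n=RS.apply([-C20,0,S20])
print(delta(lean(.156,.035,.008)+.008*n,RT), lean(.156,.035,.008)+.008*n)
E
```

```text
[ 0.44739006 -0.20088194  0.27256517] [ 0.75349788  0.03708557 -0.19523119] 0.006642091313548347
([15.92, -43.72, 9.28], [1.01, -19.52, 7.23]) [0.58279212 0.24444807 0.18069629]
```

>>> servo_tool([
  [[0, -4, -1.5], [0, 0, 0], 0],
  [[0, -8, -1.5], [0, 0, 0], 0],
  [[1, -12, -1.5], [0, 0, 1], 0],
  [[2, -16, -1.5], [0, 0, 2], 0],
  [[4, -20, -1.5], [0, -1, 3], 0],
  [[6, -24, -1.5], [0, -4, 4], 0],
  [[8, -28, -1.5], [0.3, -8, 5], 0],
  [[10, -32, -1.5], [0.6, -12, 6], 0],
  [[12, -36, -1.5], [0.8, -16, 7], 0],
  [[14, -39.5, -1], [1, -19.5, 7.2], 0],
  [[15.9, -43.7, 0], [1, -19.5, 7.2], 0],
  [[15.9, -43.7, 3], [1, -19.5, 7.2], 0],
])

```text
t: 13.82
position: [0.589, 0.2478, 0.2501]
tool_rot: [0.986, -0.035, -0.165, -0.006]
contact_force: [0.7, -0.4, 0.3]
opening: 0.0066
```

>>> servo_tool([
  [[0, 0, 0], [0, 0, 0], 0],
  [[0, 0, 0], [0, 0, 0], 0],
  [[0, 0, 0], [0, 0, 0], 0],
])

```text
t: 14.07
position: [0.5849, 0.2426, 0.2461]
tool_rot: [0.985, -0.037, -0.17, -0.004]
contact_force: [0.1, 0.2, -0.6]
opening: 0.0067
```

```bash
cat >> h.py <<'E'
NB=RS.apply([-C20,0,S20])
E
python3 - <<'E'
from h import *
s=get_state();print(s["position"],s["contact_force"],s["opening"])
print(delta(lean(.11,.035,.008)+.008*NB,RT))
w=capture("wrist"); crop(w["image"],0,0,560,420,"w12",700)
E
```

```text
[0.58493209 0.24257139 0.24614877] [ 0.13409787  0.18784619 -0.62838579] 0.006669183092953965
([1.95, -0.22, 10.84], [0.24, -0.38, -0.04])
```

View pics/w12.png

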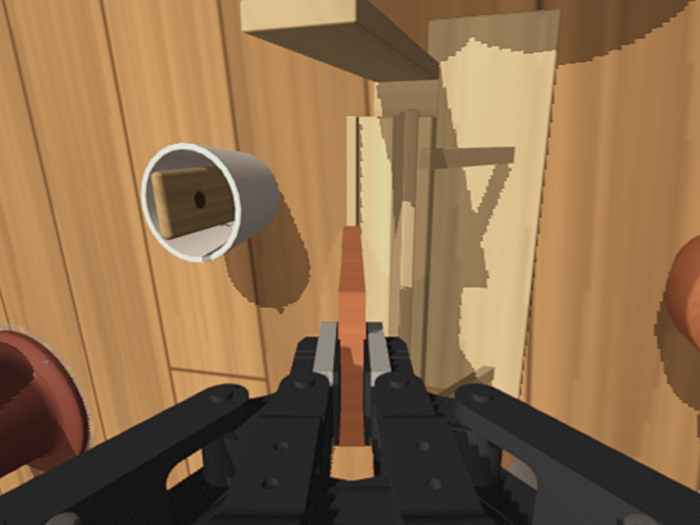

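The tile is held square. I'll shift back over the ledge and go down parallel to the slope.

>>> servo_tool([
  [[1.9, -0.2, 1], [0.2, -0.4, 0], 0],
  [[1.9, -0.2, 3], [0.2, -0.4, 0], 0],
  [[1.9, -0.2, 5], [0.2, -0.4, 0], 0],
  [[1.9, -0.2, 7], [0.2, -0.4, 0], 0],
  [[1.9, -0.2, 9], [0.2, -0.4, 0], 0],
  [[1.9, -0.2, 10], [0.2, -0.4, 0], 0],
  [[1.9, -0.2, 10.8], [0.2, -0.4, 0], 0],
  [[1.9, -0.2, 10.8], [0.2, -0.4, 0], 0],
  [[1.9, -0.2, 10.8], [0.2, -0.4, 0], 0],
])

```text
t: 14.87
position: [0.5674, 0.2456, 0.1391]
tool_rot: [0.984, -0.037, -0.173, -0.007]
contact_force: [0.7, -0.5, -0.5]
opening: 0.0066
```

```bash
python3 - <<'E'
from h import *
s=get_state();print(s["position"],s["contact_force"],s["opening"])
print(delta(lean(.0875,.035,.008)+.001*NB,RT))
w=capture("wrist"); crop(w["image"],0,0,560,420,"w13",700)
E
```

```text
[0.5673566  0.24562512 0.13907309] [ 0.69349631 -0.48241371 -0.49400933] 0.006609806682192415
([0.73, 0.0, 2.41], [-0.02, -0.09, -0.04])
```

View pics/w13.png

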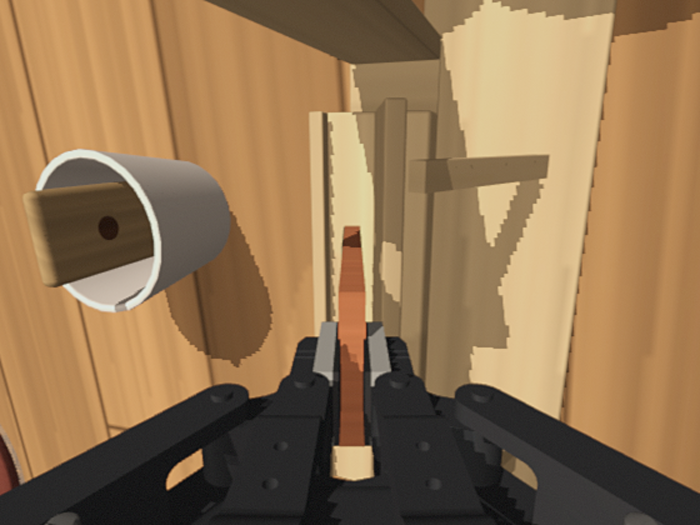

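>>> servo_tool([
  [[0.2, 0, 0.8], [0, 0, 0], 0],
  [[0.4, 0, 1.4], [0, 0, 0], 0],
  [[0.6, 0, 1.9], [0, 0, 0], 0],
  [[0.7, 0, 2.2], [0, 0, 0], 0],
  [[0.7, 0, 2.4], [0, 0, 0], 0],
  [[0.7, 0, 2.4], [0, 0, 0], 0],
  [[0.7, 0, 2.4], [0, 0, 0], 0],
])

```text
t: 15.5
position: [0.5655, 0.246, 0.1136]
tool_rot: [0.984, -0.037, -0.173, -0.006]
contact_force: [-0.2, -1.0, 2.4]
opening: 0.0068
```

```bash
python3 - <<'E'
from h import *
s=get_state();print(s["position"],s["contact_force"],s["opening"])
print(delta(lean(.0865,.035,.008)+.0005*NB,RT))
w=capture("wrist"); crop(w["image"],0,0,560,420,"w14",700)
E
```

```text
[0.56552659 0.24597359 0.11357995] [-0.24878426 -1.00856654  2.41933825] 0.006835695263064568
([0.08, 0.02, 0.05], [0.03, -0.03, -0.02])
```

View pics/w14.png

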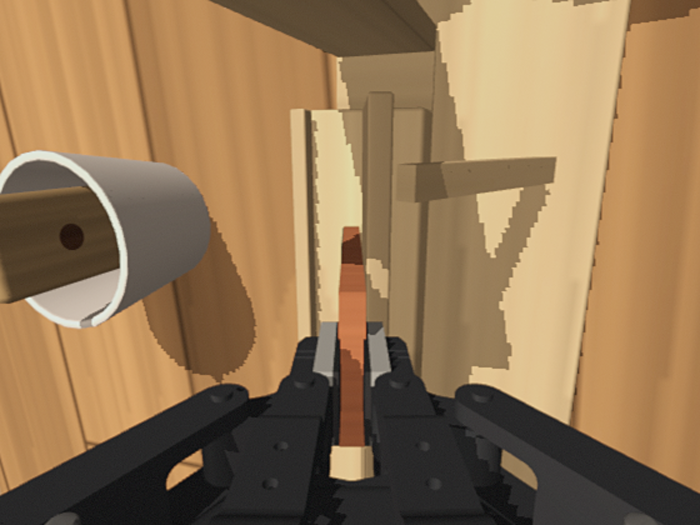

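The force is 2.4 N, so the tile rests on the ledge with its back at the board. I'll release it and retreat.

>>> servo_tool([
  [[0.1, 0, 0], [0, 0, 0], 0],
  [[0.1, 0, 0], [0, 0, 0], 10],
  [[0.1, 0, 0], [0, 0, 0], 15],
  [[0.1, 0, 0], [0, 0, 0], 20],
  [[0.1, 0, 0], [0, 0, 0], 30],
  [[0.1, 0, 0], [0, 0, 0], 35],
  [[0.1, 0, -0.5], [0, 0, 0], 35],
  [[0.1, 0, -2], [0, 0, 0], 35],
  [[0.1, 0, -4], [0, 0, 0], 35],
  [[0.1, 0, -7], [0, 0, 0], 35],
  [[0.1, 0, -10], [0, 0, 0], 35],
  [[0.1, 0, -12], [0, 0, 0], 35],
])

```text
t: 16.55
position: [0.609, 0.243, 0.2301]
tool_rot: [0.985, -0.037, -0.171, -0.007]
contact_force: [0.0, 0.6, 0.3]
opening: 0.0297
```

```bash
python3 - <<'E'
from h import *
s=get_state();print(s["position"],s["contact_force"],s["opening"])
w=capture("wrist"); crop(w["image"],0,0,560,420,"w15",700)
print(delta([.50,-.26,.28],RK))
E
```

```text
[0.60895417 0.24300209 0.23008868] [0.03174784 0.58548163 0.33844102] 0.02972790603185918
([-8.46, 51.0, -2.05], [-1.41, 19.32, -7.25])
```

View pics/w15.png

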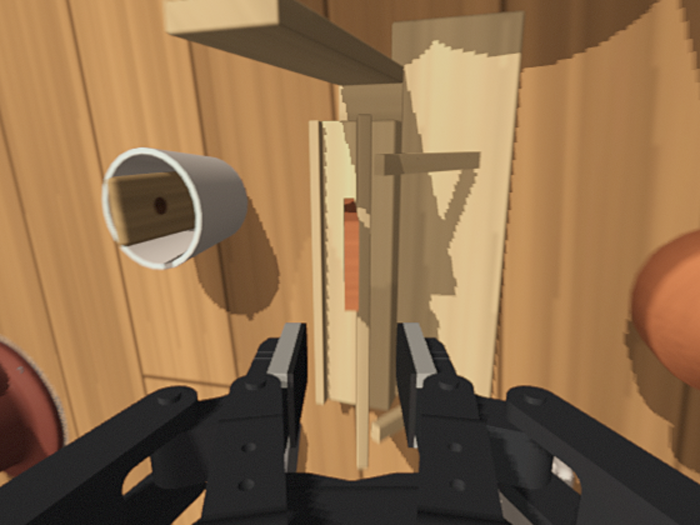

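The first tile leans flush at (351,255).

>>> servo_tool([
  [[-1, 3, -3], [0, 2, -1], 45],
  [[-2, 7, -5], [0, 5, -2], 45],
  [[-3, 11, -5], [0, 9, -3], 45],
  [[-4, 15, -5], [0, 13, -4], 45],
  [[-5, 19, -5], [-0.5, 17, -5], 45],
  [[-6, 23, -5], [-1, 19.3, -6], 45],
  [[-7, 27, -4], [-1.4, 19.3, -7.2], 45],
  [[-8, 31, -3], [-1.4, 19.3, -7.2], 45],
  [[-8.5, 35, -2], [-1.4, 19.3, -7.2], 45],
  [[-8.5, 39, -2], [-1.4, 19.3, -7.2], 45],
  [[-8.5, 43, -2], [-1.4, 19.3, -7.2], 45],
  [[-8.5, 47, -2], [-1.4, 19.3, -7.2], 45],
])

```text
t: 17.6
position: [0.4984, -0.2223, 0.2747]
tool_rot: [1.0, 0.026, -0.005, 0.002]
contact_force: [0.8, 0.7, 0.3]
opening: 0.0382
```

```bash
python3 - <<'E'
from h import *
print(cur()[0],delta([.5722,-.2605,.27],RK))
E
```

```text
[ 0.49844489 -0.22233869  0.27466056] ([7.17, 4.2, 0.4], [0.17, 0.6, -0.03])
```

>>> servo_tool([
  [[3, 2, 0], [0, 0, 0], 45],
  [[6, 4, 0], [0, 0.3, 0], 45],
  [[7.2, 4.2, 0.4], [0, 0.6, 0], 45],
  [[7.2, 4.2, 0.4], [0, 0.6, 0], 45],
  [[7.2, 4.2, 0.4], [0, 0.6, 0], 45],
  [[7.2, 4.2, 0.4], [0, 0.6, 0], 45],
  [[7.2, 4.2, 0.4], [0, 0.6, 0], 45],
])

```text
t: 18.18
position: [0.5727, -0.2579, 0.2694]
tool_rot: [1.0, 0.027, -0.001, 0.001]
contact_force: [-0.8, 0.8, 0.1]
opening: 0.0384
```

```bash
python3 - <<'E'
from h import *
print(cur()[0],delta([.5722,-.2605,.208],RK))
w=capture("wrist"); crop(w["image"],0,0,560,420,"w16",700)
np.save("w16.npy",[w],allow_pickle=True)
E
```

```text
[ 0.57271509 -0.25792259  0.26942019] ([-0.06, 0.24, 6.14], [0.14, 0.07, 0.02])
```

View pics/w16.png

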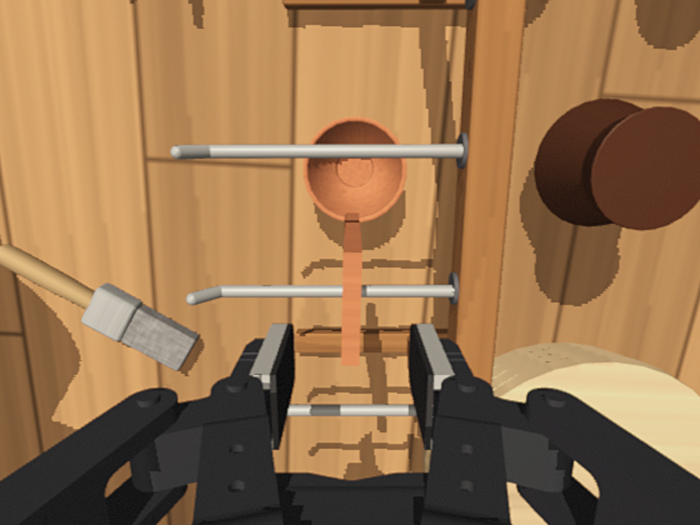

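The second tile is at column 351 and the finger gap's middle is at 353. I'll descend and grip.

>>> servo_tool([
  [[-0.1, 0.2, 2.5], [0.1, 0, 0], 45],
  [[-0.1, 0.2, 4.5], [0.1, 0, 0], 45],
  [[-0.1, 0.2, 5.8], [0.1, 0, 0], 45],
  [[-0.1, 0.2, 6.1], [0.1, 0, 0], 45],
  [[-0.1, 0.2, 6.1], [0.1, 0, 0], 45],
  [[-0.1, 0.2, 6.1], [0.1, 0, 0], 0],
  [[-0.1, 0.2, 6.1], [0.1, 0, 0], 0],
  [[-0.1, 0.2, 6.1], [0.1, 0, 0], 0],
  [[-0.1, 0.2, 6.1], [0.1, 0, 0], 0],
  [[-0.1, 0.2, 6.1], [0.1, 0, 0], 0],
  [[-0.1, 0.2, 6.1], [0.1, 0, 0], 0],
])

```text
t: 19.15
position: [0.5729, -0.2611, 0.2094]
tool_rot: [1.0, 0.026, 0.0, 0.001]
contact_force: [0.1, 0.1, 6.1]
opening: 0.0066
```

>>> servo_tool([
  [[0, 0, -0.4], [0, 0, 0], 0],
  [[0, 0, -0.8], [0, 0, 0], 0],
  [[0, 0, -1.2], [0, 0, 0], 0],
  [[0, 0, -1.6], [0, 0, 0], 0],
  [[0, 0, -1.8], [0, 0, 0], 0],
  [[0, 0, -1.8], [0, 0, 0], 0],
  [[0, 0, -1.8], [0, 0, 0], 0],
])

```text
t: 19.73
position: [0.5722, -0.2606, 0.2256]
tool_rot: [1.0, 0.026, -0.001, 0.0]
contact_force: [-0.4, 1.1, -1.3]
opening: 0.0066
```

```bash
python3 - <<'E'
from h import *
s=get_state();print(s["position"],s["contact_force"],s["opening"])
p=np.array([.5722,-.2605,.226])-.06*np.array([np.cos(.057),np.sin(.057),0]);print(delta(p,RK))
d=capture("scene");crop(d["image"],130,140,290,260,"s17",700)
E
```

```text
[ 0.5722263  -0.26064243  0.22559668] [-0.43473538  1.06575437 -1.32015503] 0.006567596960822366
([-6.0, 0.01, -0.03], [0.02, 0.09, -0.01])
```

View pics/s17.png

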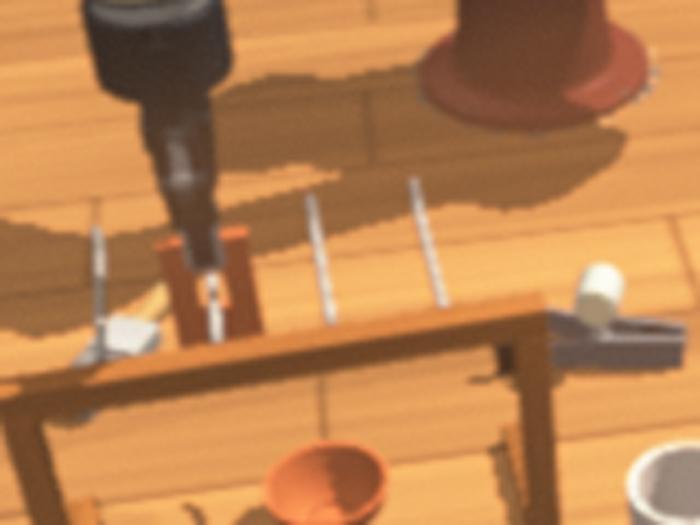

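The second tile is lifted about 16 mm and is centred on its peg, so I'll slide it out level.

>>> servo_tool([
  [[-0.5, 0, 0], [0, 0, 0], 0],
  [[-1.5, 0, 0], [0, 0, 0], 0],
  [[-2.5, 0, 0], [0, 0, 0], 0],
  [[-3.5, 0, 0], [0, 0, 0], 0],
  [[-4.5, 0, 0], [0, 0, 0], 0],
  [[-5.5, 0, 0], [0, 0, 0], 0],
  [[-6.5, 0, 0], [0, 0, 0], 0],
  [[-7.5, 0, 0], [0, 0, 0], 0],
  [[-8.5, 0, 0], [0, 0, 0], 0],
  [[-9.5, 0, 0], [0, 0, 0], 0],
  [[-10.5, 0, 0], [0, 0, 0], 0],
  [[-12, 0, 0], [0, 0, 0], 0],
])

```text
t: 20.78
position: [0.4517, -0.267, 0.2258]
tool_rot: [1.0, 0.027, -0.001, 0.0]
contact_force: [0.2, 1.9, -1.7]
opening: 0.0067
```

>>> servo_tool([
  [[0, 0, -2], [0, 0, 0], 0],
  [[0, 0, -4], [0, 0, 0], 0],
  [[0, 0, -6], [0, 0, 0], 0],
  [[0, 0, -6], [0, 0, 0], 0],
])

```text
t: 21.12
position: [0.4535, -0.2683, 0.291]
tool_rot: [1.0, 0.026, 0.002, 0.003]
contact_force: [-0.2, 0.4, 0.3]
opening: 0.0067
```

```bash
python3 - <<'E'
from h import *
s=get_state();print(s["position"],s["contact_force"],s["opening"])
print(delta(lean(.18,-.035,.008)+.008*NB,RT))
E
```

```text
[ 0.4534576  -0.26825634  0.29099749] [-0.18529303  0.37955357  0.32018646] 0.006654673263198878
([15.5, -43.52, 8.59], [1.58, -20.26, 7.15])
```

>>> servo_tool([
  [[0, -4, 0], [0, 0, 0], 0],
  [[0, -8, 0], [0, 0, 0], 0],
  [[1, -12, 0], [0, 0, 1], 0],
  [[2, -16, 0], [0, 0, 2], 0],
  [[4, -20, 0], [0, -1, 3], 0],
  [[6, -24, 0], [0, -4, 4], 0],
  [[8, -28, 0], [0.3, -8, 5], 0],
  [[10, -32, 0], [0.8, -12, 6], 0],
  [[12, -36, 1], [1.2, -17, 7], 0],
  [[14, -39.5, 2], [1.6, -20.2, 7.2], 0],
  [[15.5, -43.5, 4], [1.6, -20.2, 7.2], 0],
  [[15.5, -43.5, 6], [1.6, -20.2, 7.2], 0],
])

```text
t: 22.12
position: [0.5864, 0.1793, 0.2257]
tool_rot: [0.984, -0.035, -0.175, -0.01]
contact_force: [-0.7, -0.8, 0.3]
opening: 0.0066
```

>>> servo_tool([
  [[0, 0, 0], [0, 0, 0], 0],
  [[0, 0, 0], [0, 0, 0], 0],
  [[0, 0, 0], [0, 0, 0], 0],
])

```text
t: 22.37
position: [0.5839, 0.175, 0.2253]
tool_rot: [0.984, -0.037, -0.177, -0.009]
contact_force: [0.4, -0.4, -0.1]
opening: 0.0066
```

```bash
python3 - <<'E'
from h import *
s=get_state();print(s["position"],s["contact_force"],s["opening"])
print(delta(lean(.11,-.035,.008)+.008*NB,RT))
w=capture("wrist"); crop(w["image"],0,0,560,420,"w18",700)
E
```

```text
[0.58388932 0.17500331 0.22527425] [ 0.37126741 -0.42007457 -0.10694462] 0.006595278470847433
([1.0, 0.12, 9.0], [-0.26, 0.38, 0.03])
```

View pics/w18.png

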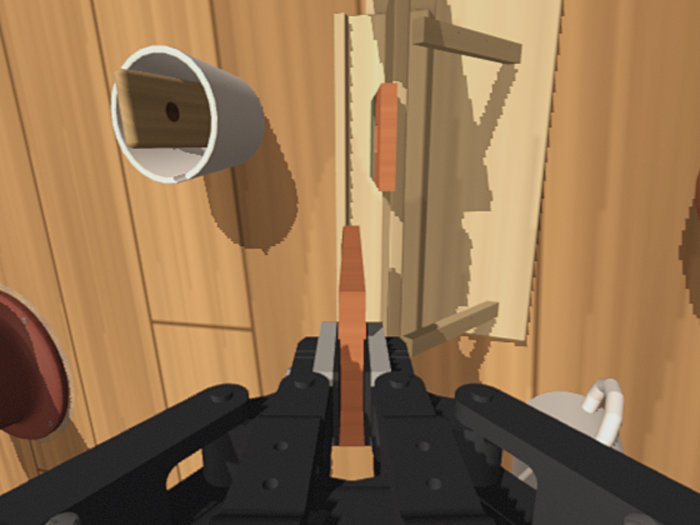

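The placed tile spans rows 84–190 near (387,137). The held tile is clear of it, so I'll lower.

>>> servo_tool([
  [[1, 0.1, 1], [-0.3, 0.4, 0], 0],
  [[1, 0.1, 3], [-0.3, 0.4, 0], 0],
  [[1, 0.1, 5], [-0.3, 0.4, 0], 0],
  [[1, 0.1, 7], [-0.3, 0.4, 0], 0],
  [[1, 0.1, 8.4], [-0.3, 0.4, 0], 0],
  [[1, 0.1, 9], [-0.3, 0.4, 0], 0],
  [[1, 0.1, 9], [-0.3, 0.4, 0], 0],
  [[1, 0.1, 9], [-0.3, 0.4, 0], 0],
])

```text
t: 23.08
position: [0.5629, 0.1764, 0.1383]
tool_rot: [0.984, -0.036, -0.172, -0.006]
contact_force: [-0.3, -0.5, -0.9]
opening: 0.0066
```

```bash
python3 - <<'E'
from h import *
s=get_state();print(s["position"],s["contact_force"],s["opening"])
print(delta(lean(.087,-.035,.008)+.0005*NB,RT))
E
```

```text
[0.56286648 0.17641231 0.13826344] [-0.26894172 -0.53691507 -0.91036273] 0.006581137647553924
([0.69, 0.07, 2.41], [0.0, -0.13, 0.04])
```

>>> servo_tool([
  [[0.2, 0, 0.8], [0, 0, 0], 0],
  [[0.4, 0.1, 1.4], [0, 0, 0], 0],
  [[0.6, 0.1, 1.9], [0, 0, 0], 0],
  [[0.7, 0.1, 2.2], [0, -0.1, 0], 0],
  [[0.7, 0.1, 2.4], [0, -0.1, 0], 0],
  [[0.7, 0.1, 2.4], [0, -0.1, 0], 0],
  [[0.7, 0.1, 2.4], [0, -0.1, 0], 0],
])

```text
t: 23.67
position: [0.5613, 0.1758, 0.1134]
tool_rot: [0.984, -0.036, -0.173, -0.006]
contact_force: [1.4, -0.9, 3.7]
opening: 0.0071
```

```bash
python3 - <<'E'
from h import *
s=get_state();print(s["position"],s["contact_force"],s["opening"])
print(delta(lean(.0865,-.035,.008)+.0005*NB,RT))
E
```

```text
[0.56125995 0.17576347 0.11344508] [ 1.40234196 -0.86124005  3.65470546] 0.007136182104722773
([-0.01, -0.01, 0.07], [0.02, -0.02, 0.06])
```

Contact is 3.7 N on the ledge. I'll release and retreat.

>>> servo_tool([
  [[0, 0, 0], [0, 0, 0], 10],
  [[0, 0, 0], [0, 0, 0], 15],
  [[0, 0, 0], [0, 0, 0], 20],
  [[0, 0, 0], [0, 0, 0], 30],
  [[0, 0, 0], [0, 0, 0], 35],
  [[0, 0, 0], [0, 0, 0], 35],
  [[0, 0, -0.5], [0, 0, 0], 35],
  [[0, 0, -2], [0, 0, 0], 35],
  [[0, 0, -5], [0, 0, 0], 35],
  [[0, 0, -9], [0, 0, 0], 35],
  [[0, 0, -13], [0, 0, 0], 35],
  [[0, 0, -15], [0, 0, 0], 35],
])

```text
t: 24.67
position: [0.6149, 0.172, 0.2609]
tool_rot: [0.985, -0.036, -0.169, -0.007]
contact_force: [1.3, -0.1, 1.0]
opening: 0.03
```

```bash
python3 - <<'E'
from h import *
s=get_state();print(s["position"],s["contact_force"],s["opening"])
w=capture("wrist"); crop(w["image"],0,0,560,420,"w19",500);d=capture("top");crop(d["image"],120,140,450,290,"t19")
for uv in [(420,270)]: print(onz(d,(uv[0]/(800/330)+120,uv[1]/(800/330)+140),.073))
E
```

```text
[0.61492698 0.17204173 0.26086776] [ 1.31275539 -0.14494152  0.97807473] 0.03003703967854184
[ 0.4385785  -0.00972153  0.073     ]
```

View pics/w19.png

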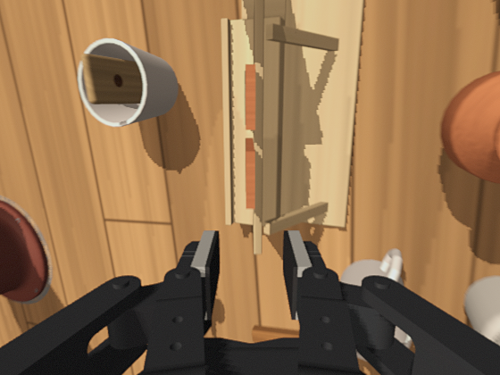

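View pics/t19.png

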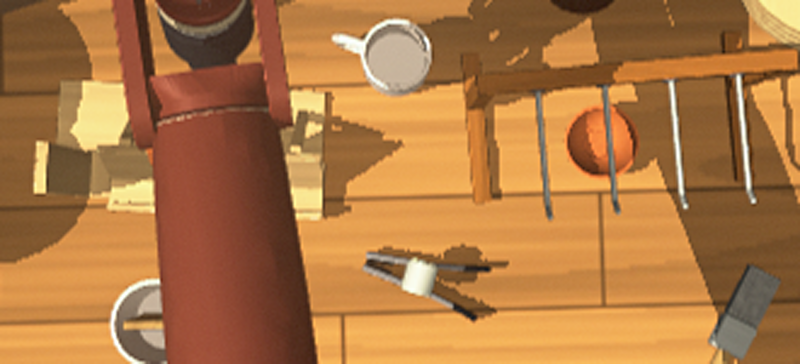

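Both tiles lean side by side with a gap, and the clamp hasn't moved: its lamp is at t19 (420,270). I'll go and look at the clamp.

```bash
python3 - <<'E'
from h import *
print(delta([.43,-.02,.26],rot([1,0,0],[0,0,-1])))
E
```

```text
([-16.1, 20.53, 5.72], [-0.85, 19.34, -4.16])
```

>>> servo_tool([
  [[-2.5, 3, 0], [0, 2, 0], 100],
  [[-5, 6.5, 1], [0, 6, -1], 100],
  [[-8, 10, 2.4], [-0.3, 12, -2], 100],
  [[-11, 14, 3.6], [-0.6, 17, -3], 100],
  [[-14, 18, 5], [-0.8, 19.3, -4.2], 100],
  [[-16.1, 20.5, 5.7], [-0.8, 19.3, -4.2], 100],
  [[-16.1, 20.5, 5.7], [-0.8, 19.3, -4.2], 100],
  [[-16.1, 20.5, 5.7], [-0.8, 19.3, -4.2], 100],
  [[-16.1, 20.5, 5.7], [-0.8, 19.3, -4.2], 100],
  [[-16.1, 20.5, 5.7], [-0.8, 19.3, -4.2], 100],
])

```text
t: 25.6
position: [0.4267, -0.0197, 0.2552]
tool_rot: [1.0, 0.0, -0.006, 0.0]
contact_force: [-0.3, -0.1, -0.5]
opening: 0.0853
```

```bash
python3 - <<'E'
from h import *
s=get_state();print(s["t"],s["position"])
w=capture("wrist"); crop(w["image"],0,0,560,420,"w20");np.save("w20.npy",[w],allow_pickle=True)
E
```

```text
25.6 [ 0.42670083 -0.01965649  0.25518293]
```

>>> servo_tool([
  [[-4, 0, 0], [0, 0, 0], 100],
  [[-8, 0, 0], [0, 0, 0], 100],
  [[-8, 0, 0], [0, 0, 0], 100],
  [[-8, 0, 0], [0, 0, 0], 100],
  [[-8, 0, 0], [0, 0, 0], 100],
])

```text
t: 26.07
position: [0.3472, -0.0196, 0.2565]
tool_rot: [1.0, 0.001, -0.006, 0.0]
contact_force: [-1.7, -0.1, -0.4]
opening: 0.0854
```

```bash
python3 - <<'E'
from h import *
s=get_state();print(s["t"],s["position"])
w=capture("wrist"); crop(w["image"],0,0,560,420,"w21");np.save("w21.npy",[w],allow_pickle=True)
E
```

```text
26.0667 [ 0.34722118 -0.01960091  0.2565274 ]
```

View pics/w20.png

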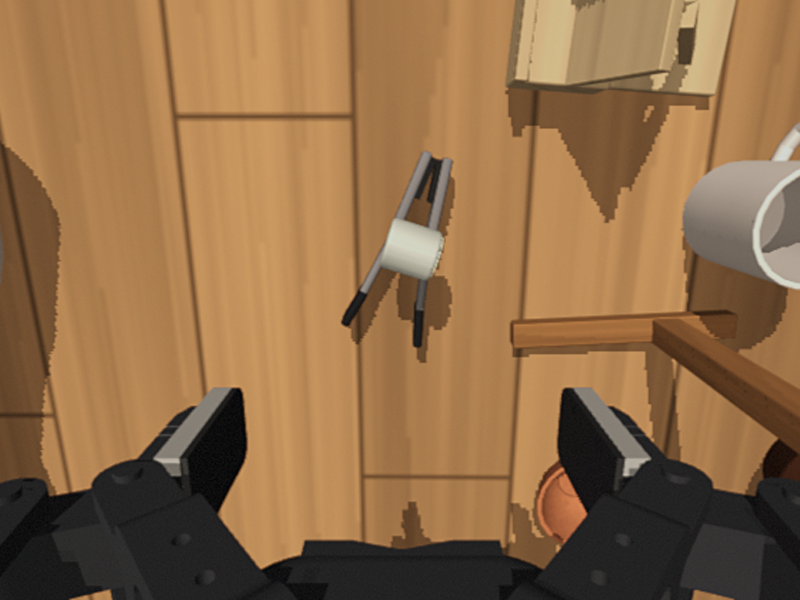

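View pics/w21.png

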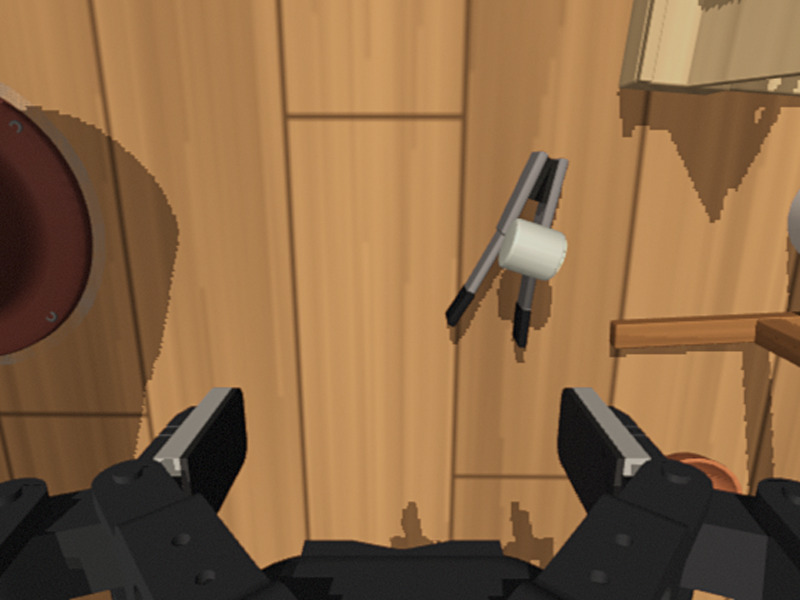

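```bash
python3 - <<'E'
from h import *
a=np.load("w20.npy",allow_pickle=True)[0];b=np.load("w21.npy",allow_pickle=True)[0]
f=lambda c,x:cv2.resize(c["image"][100:250,x:x+95,::-1],None,fx=4,fy=4,interpolation=cv2.INTER_CUBIC)
cv2.imwrite("pics/c2021.png",np.hstack([f(a,230),f(b,305)]))
E
```

```text
(no output)
```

View pics/c2021.png

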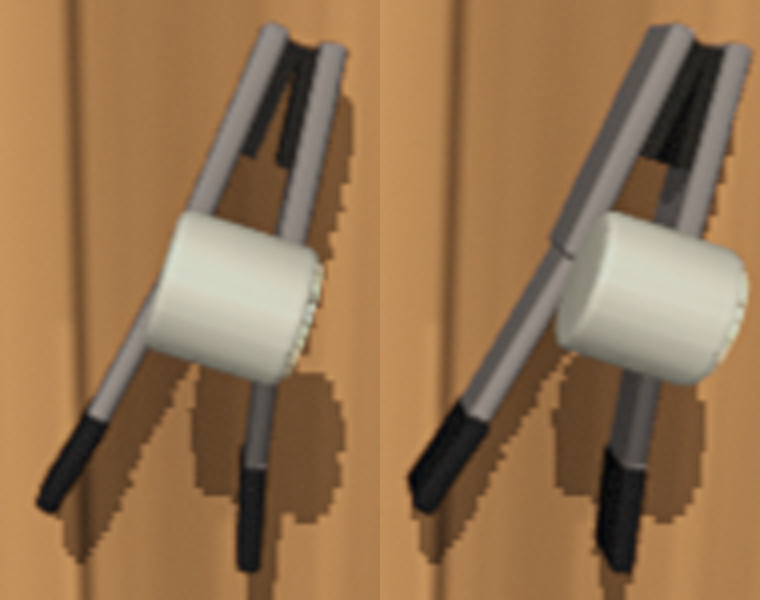

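```bash
python3 - <<'E'
from h import *
a=np.load("w20.npy",allow_pickle=True)[0];b=np.load("w21.npy",allow_pickle=True)[0]
A=lambda u,v:(u/4+230,v/4+100);B=lambda u,v:(u/4+305,v/4+100)
for n,x,y in [("Lend in",(55,508),(52,510)),("Lblk start in",(107,418),(107,418)),("Rend in/right",(258,570),(249,570)),("Rblk start r",(265,466),(265,466)),("Ljaw tip",(285,30),(311,30)),("Rjaw tip",(345,50),(369,50))]:
    print(n,tri((a,A(*x)),(b,B(*y)))[0].round(4),onz(a,A(*x),.028).round(4))
q=lambda u,v:onz(a,A(u,v),.028)[:2]
Lo=[q(38,500),q(90,412)]; Ro=[q(260,570),q(267,466)]
for v in (Lo,Ro): print(np.round(v,4), np.degrees(np.arctan2(*(v[1]-v[0])[::-1])))
lj=q(273,25);rj=q(337,45);print("jaw tips",lj,rj,(lj+rj)/2)
he=(Lo[0]+Ro[0])/2;hs=(Lo[1]+Ro[1])/2;print("h end mid",he,"start",hs,np.linalg.norm(Lo[0]-Ro[0]),np.linalg.norm(Lo[1]-Ro[1]))
m=(lj+rj)/2-he;print("axis",np.degrees(np.arctan2(m[1],m[0])),np.linalg.norm(m))
# lamp top centre at z~.057 (cylinder): 
E
```

```text
Lend in [ 0.3835 -0.0698  0.0264] [ 0.3837 -0.069   0.028 ]
Lblk start in [ 0.3976 -0.0455  0.0234] [ 0.398  -0.0443  0.028 ]
Rend in/right [ 0.4379 -0.0881  0.0229] [ 0.4378 -0.0862  0.028 ]
Rblk start r [ 0.4394 -0.0576  0.0266] [ 0.4393 -0.0572  0.028 ]
Ljaw tip [0.443  0.053  0.0271] [0.443  0.0529 0.028 ]
Rjaw tip [0.4578 0.0483 0.0261] [0.4577 0.0483 0.028 ]
[[ 0.3793 -0.0668]
 [ 0.3936 -0.0427]] 59.26620195965097
[[ 0.4383 -0.0862]
 [ 0.4399 -0.0572]] 86.9455621084486
jaw tips [0.44005783 0.05410057] [0.45567713 0.04942538] [0.44786748 0.05176297]
h end mid [ 0.40878991 -0.07649144] start [ 0.41672066 -0.04993852] 0.06216350904911235 0.04849424667965638
axis 73.05465501586158 0.13407554233321894
```

```bash
cat >> h.py <<'E'
def RC(ax): # tool down, clamp axis at ax rad; tool x = ax-90deg
    return rot([np.cos(ax-np.pi/2),np.sin(ax-np.pi/2),0],[0,0,-1])
E
python3 - <<'E'
from h import *
print(delta([.4124,-.0645,.12],RC(np.radians(73.1))))
E
```

```text
([6.67, 4.49, 13.55], [0.13, 0.74, 17.02])
```

>>> servo_tool([
  [[2, 1.5, 2], [0, 0.7, 5], 100],
  [[4, 3, 4.5], [0, 0.7, 10], 100],
  [[6, 4.2, 7.5], [0.1, 0.7, 15], 100],
  [[6.7, 4.5, 10.5], [0.1, 0.7, 17], 100],
  [[6.7, 4.5, 13], [0.1, 0.7, 17], 100],
  [[6.7, 4.5, 13.5], [0.1, 0.7, 17], 100],
  [[6.7, 4.5, 13.5], [0.1, 0.7, 17], 100],
  [[6.7, 4.5, 13.5], [0.1, 0.7, 17], 100],
])

```text
t: 26.78
position: [0.4126, -0.0649, 0.1209]
tool_rot: [0.989, -0.147, -0.0, 0.0]
contact_force: [-0.0, 0.7, 0.1]
opening: 0.0857
```

```bash
python3 - <<'E'
from h import *
w=capture("wrist"); crop(w["image"],0,0,560,420,"w22",700);np.save("w22.npy",[w],allow_pickle=True)
print(cur()[0],delta([.4124,-.0645,.004],RC(np.radians(73.1))))
E
```

```text
[ 0.41320823 -0.0651669   0.12196474] ([-0.12, -0.05, 11.8], [0.04, -0.1, -0.01])
```

View pics/w22.png

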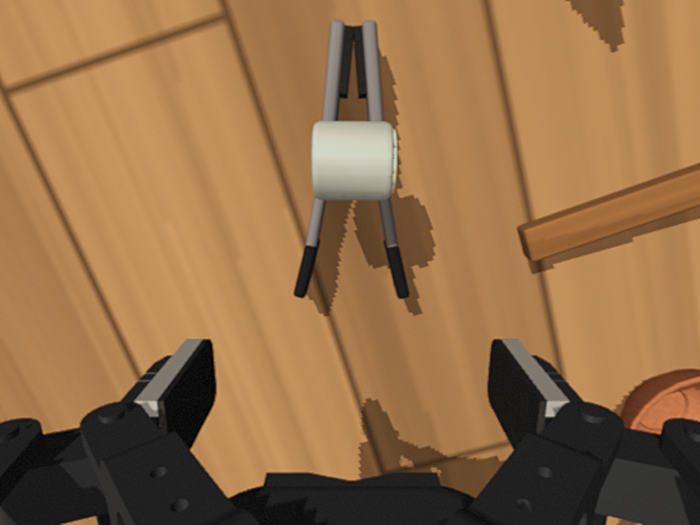

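```bash
python3 - <<'E'
from h import *
w=np.load("w22.npy",allow_pickle=True)[0]
g=onz(w,(351/1.25,271/1.25),.028);j=onz(w,(354/1.25,22/1.25),.028);print(g,j,np.linalg.norm(g-j),np.degrees(np.arctan2(*(j-g)[[1,0]])))
print([np.linalg.norm(onz(w,(300/1.25,295/1.25),.028)-onz(w,(403/1.25,297/1.25),.028))])
g[2]=.004; print(delta(g,RC(np.radians(73.1))))
E
```

```text
[ 0.41182851 -0.0640425   0.028     ] [0.44843909 0.05107808 0.028     ] 0.12080183396069888 72.35832372176901
[np.float64(0.056184610284021275)]
([-0.19, -0.08, 11.8], [0.04, -0.1, -0.01])
```

The clamp is symmetric about the tool: the handles' middle is at column 351 and the fingers' middle at 351. I'll descend and squeeze.

>>> servo_tool([
  [[-0.1, 0, 3], [0, 0, 0], 100],
  [[-0.2, -0.1, 6], [0, 0, 0], 100],
  [[-0.2, -0.1, 8.5], [0, 0, 0], 100],
  [[-0.2, -0.1, 10.5], [0, 0, 0], 100],
  [[-0.2, -0.1, 11.5], [0, 0, 0], 100],
  [[-0.2, -0.1, 11.7], [0, 0, 0], 100],
  [[-0.2, -0.1, 11.7], [0, 0, 0], 100],
  [[-0.2, -0.1, 11.7], [0, 0, 0], 100],
], grip_force=40)

```text
t: 27.5
position: [0.412, -0.0641, 0.0053]
tool_rot: [0.989, -0.147, 0.002, 0.001]
contact_force: [-0.6, -0.2, 0.5]
opening: 0.0853
```

>>> servo_tool([
  [[0, 0, 0], [0, 0, 0], 60],
  [[0, 0, 0], [0, 0, 0], 55],
  [[0, 0, 0], [0, 0, 0], 50],
  [[0, 0, 0], [0, 0, 0], 45],
  [[0, 0, 0], [0, 0, 0], 40],
  [[0, 0, 0], [0, 0, 0], 35],
  [[0, 0, 0], [0, 0, 0], 30],
  [[0, 0, 0], [0, 0, 0], 25],
  [[0, 0, 0], [0, 0, 0], 25],
  [[0, 0, 0], [0, 0, 0], 25],
])

```text
t: 28.33
position: [0.4162, -0.0659, 0.0095]
tool_rot: [0.989, -0.148, 0.006, 0.002]
contact_force: [-0.6, -2.6, 22.2]
opening: 0.0243
```

```bash
python3 - <<'E'
from h import *
w=capture("wrist"); crop(w["image"],0,0,560,420,"w23",700);np.save("w23.npy",[w],allow_pickle=True)
s=get_state();print(s["position"],s["contact_force"],s["opening"])
E
```

```text
[ 0.41620267 -0.0659484   0.00954124] [-0.9709046  -2.51613896 21.94501872] 0.024627373565922046
```

View pics/w23.png

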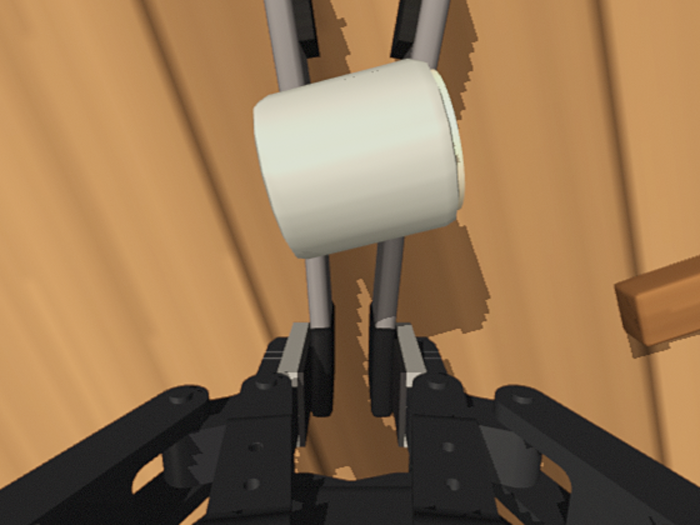

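The clamp is squeezed open with its handles parallel in the fingers. I'll lift gently.

>>> servo_tool([
  [[0, 0, -0.5], [0, 0, 0], 25],
  [[0, 0, -1], [0, 0, 0], 25],
  [[0, 0, -2], [0, 0, 0], 25],
  [[0, 0, -4], [0, 0, 0], 25],
  [[0, 0, -6], [0, 0, 0], 25],
  [[0, 0, -6], [0, 0, 0], 25],
  [[0, 0, -6], [0, 0, 0], 25],
])

```text
t: 28.97
position: [0.4108, -0.0637, 0.0642]
tool_rot: [0.989, -0.147, 0.001, 0.001]
contact_force: [-0.4, -0.0, -0.8]
opening: 0.0249
```

```bash
python3 - <<'E'
from h import *
w=capture("wrist"); crop(w["image"],0,0,560,420,"w24",700);np.save("w24.npy",[w],allow_pickle=True)
d=capture("scene");crop(d["image"],230,140,400,260,"s24",700)
s=get_state();print(s["position"],s["contact_force"],s["torque"],s["opening"])
E
```

```text
[ 0.4091926  -0.06310045  0.06208006] [ 0.11066682 -0.11892043 -1.15356909] [-0.01320526  0.06814477  0.0273514 ] 0.02452926530192996
```

View pics/w24.png

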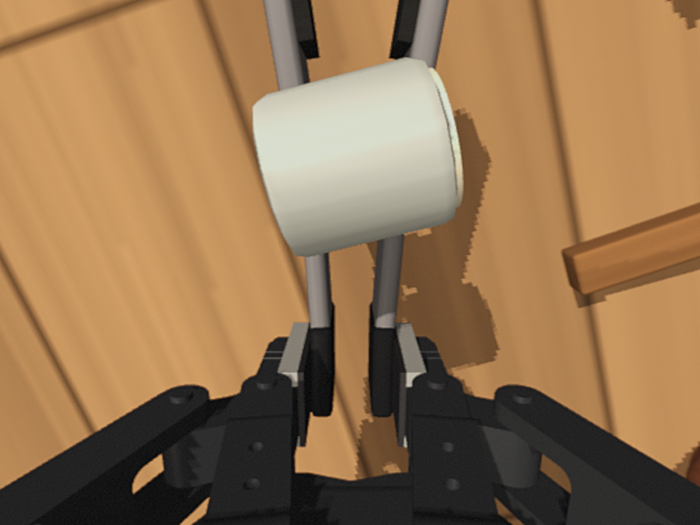

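View pics/s24.png

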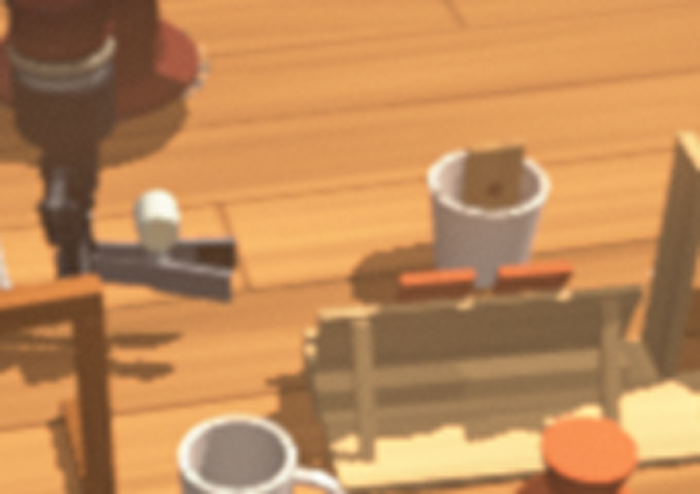

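```bash
python3 - <<'E'
from h import *
w=np.load("w24.npy",allow_pickle=True)[0];p,r=cur()
for n,uv in [("Lblk start",(323,305)),("Lblk end",(322,413)),("Rblk start",(381,305)),("Rblk end",(382,413)),("Lpad base",(317,55)),("Rpad base",(393,56))]:
    q=onz(w,(uv[0]/1.25,uv[1]/1.25),p[2]+.0185); print(n,(r.inv().apply(q-p)*1000).round(1))
# target: clamp axis along stand x
ax=TH
jaw=stand([-.020+.012,.150,.160]); piv=jaw-RS.apply([.045,0,0]); g=piv-RS.apply([.064,0,0]); print(jaw,g)
pre=g-RS.apply([.06,0,0]); print(pre,delta(pre,RC(ax)))
E
```

```text
Lblk start [ -7.6 -21.7 -18.5]
Lblk end [ -8.5  14.6 -18.5]
Rblk start [  9.6 -21.7 -18.5]
Rblk end [ 10.5  14.6 -18.5]
Lpad base [ -7.9 -89.5 -18.5]
Rpad base [ 11.5 -89.2 -18.6]
[0.54139283 0.36284988 0.16      ] [0.43269388 0.37094548 0.16      ]
[0.3728596  0.37540177 0.16      ] ([-16.28, -40.88, -9.78], [0.12, 0.09, 77.32])
```

>>> servo_tool([
  [[0, 0, -4], [0, 0, 0], 25],
  [[0, 0, -8], [0, 0, 0], 25],
  [[0, 0, -12], [0, 0, 4], 25],
  [[-1, -2, -16], [0, 0, 10], 25],
  [[-3, -5, -18], [0, 0, 16], 25],
  [[-5, -8, -18], [0, 0, 23], 25],
  [[-7, -12, -18], [0, 0, 30], 25],
  [[-8, -16, -18], [0, 0, 37], 25],
  [[-10, -19.5, -18], [0, 0, 44], 25],
  [[-11, -23, -18], [0, 0, 51], 25],
  [[-12, -27, -18], [0, 0, 58], 25],
  [[-13, -30, -18], [0, 0, 64], 25],
])

```text
t: 30.07
position: [0.3733, 0.2235, 0.2412]
tool_rot: [0.8, -0.6, -0.001, 0.002]
contact_force: [1.7, -0.3, -1.2]
opening: 0.025
```

```bash
python3 - <<'E'
from h import *
pre=stand([-.020+.012-.045-.064-.06,.1514,.24]);s=get_state();print(s["position"],s["joint_positions"].round(2),s["opening"],delta(pre,RC(TH)))
E
```

```text
[0.37331315 0.22351108 0.24119941] [ 0.37 -0.43  2.02 -0.    1.56  1.66] 0.025037892708564158 ([-14.73, -4.25, 0.09], [0.2, -0.08, 20.5])
```

>>> servo_tool([
  [[-3, -1, 0], [0, 0, 6], 25],
  [[-6, -2, 0], [0, 0, 12], 25],
  [[-9, -3, 0], [0, 0, 18], 25],
  [[-12, -3.5, 0], [0, 0, 20.5], 25],
  [[-14.7, -4.2, 0], [0, 0, 20.5], 25],
  [[-14.7, -4.2, 0], [0, 0, 20.5], 25],
  [[-14.7, -4.2, 0], [0, 0, 20.5], 25],
  [[-14.7, -4.2, 0], [0, 0, 20.5], 25],
])

```text
t: 30.73
position: [0.3724, 0.3743, 0.2414]
tool_rot: [-0.682, 0.731, -0.0, -0.002]
contact_force: [-0.2, -0.6, -0.7]
opening: 0.0246
```

```bash
python3 - <<'E'
from h import *
pre=stand([-.020+.012-.045-.064-.06,.1514,.16]);s=get_state();print(s["position"],s["joint_positions"].round(2),s["opening"],delta(pre,RC(TH)))
E
```

```text
[0.3723894  0.37429427 0.24135224] [ 0.65 -0.18  1.82 -0.    1.51  2.29] 0.024629842596073603 ([-0.28, -0.06, 8.13], [0.16, -0.18, 0.3])
```

>>> servo_tool([
  [[-0.3, 0, 3], [0.1, -0.2, 0.3], 25],
  [[-0.3, -0.1, 6], [0.1, -0.2, 0.3], 25],
  [[-0.3, -0.1, 8.1], [0.1, -0.2, 0.3], 25],
  [[-0.3, -0.1, 8.1], [0.1, -0.2, 0.3], 25],
  [[-0.3, -0.1, 8.1], [0.1, -0.2, 0.3], 25],
  [[-0.3, -0.1, 8.1], [0.1, -0.2, 0.3], 25],
])

```text
t: 31.23
position: [0.3749, 0.3777, 0.1637]
tool_rot: [-0.68, 0.733, 0.0, 0.002]
contact_force: [0.5, 1.3, -0.7]
opening: 0.0247
```

```bash
python3 - <<'E'
from h import *
pre=stand([-.020+.012-.045-.064,.1514,.16]);s=get_state();print(s["position"],s["opening"],delta(pre,RC(TH)))
w=capture("wrist"); crop(w["image"],0,0,560,420,"w25",700);np.save("w25.npy",[w],allow_pickle=True)
d=capture("scene");crop(d["image"],290,120,450,250,"s25",700);np.save("s25.npy",[d],allow_pickle=True)
E
```

```text
[0.37494152 0.37768792 0.16369048] 0.02466561559770633 ([0.1, -5.81, 0.38], [-0.16, 0.24, -0.08])
```

View pics/w25.png

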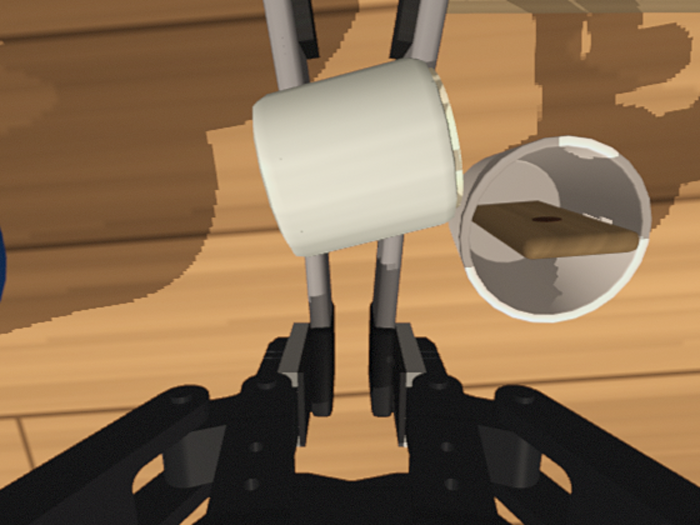

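View pics/s25.png

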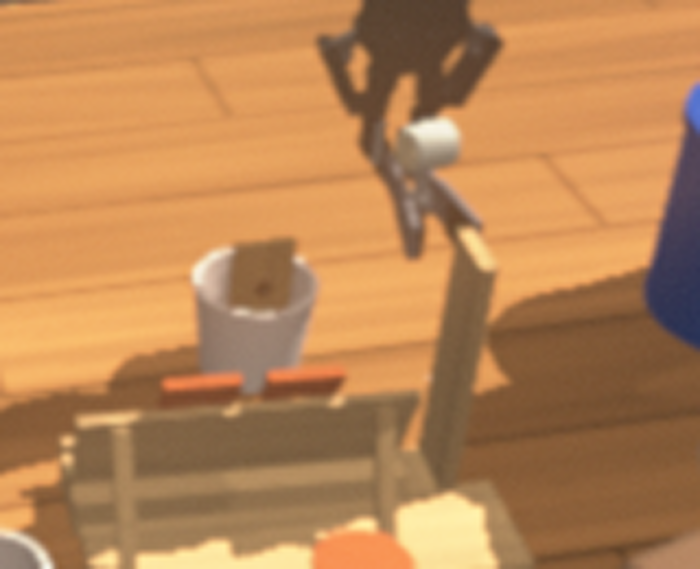

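```bash
python3 - <<'E'
from h import *
d=capture("top"); p,r=cur()
s=crop(d["image"],110,150,230,250,"t26",700)
tip=p+r.apply([.0014,-.124,0]); tip[2]+=.018
print((proj(d,[tip,stand([-.02,.15,.2]),stand([-.02,.144,.2]),stand([-.02,.156,.2])])-[110,150])*s)
e=np.load("s25.npy",allow_pickle=True)[0]
print((proj(e,[tip,tip-[0,0,.014],stand([-.02,.15,.2]),stand([.03,.15,.2])])-[290,120])*700/160)
E
```

```text
[[151.69515995 481.21669164]
 [149.28231606 405.59142562]
 [164.0778486  406.28159848]
 [134.48647948 404.90123857]]
[[446.53726215 222.81453721]
 [443.47601652 240.12111427]
 [462.93291462 225.8057877 ]
 [488.74341984 266.76980208]]
```

View pics/t26.png

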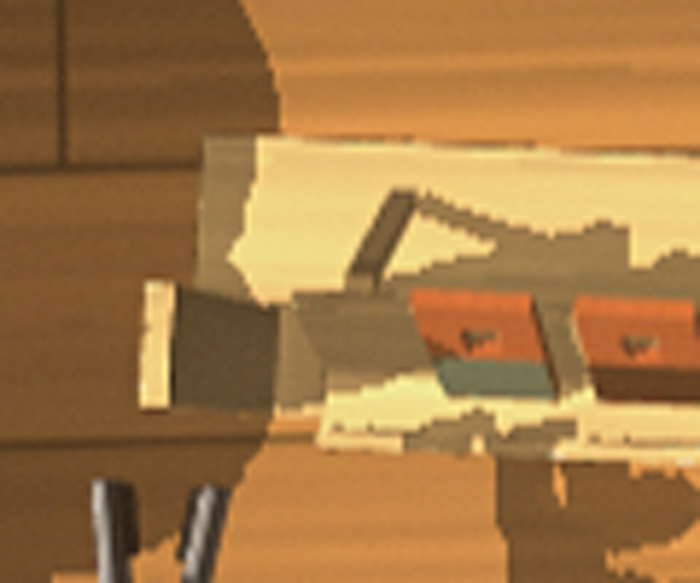

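```bash
python3 - <<'E'
from h import *
d=capture("top"); s=700/120;p,r=cur();print(p)
print((proj(d,[stand([-.02,.15,z]) for z in (.2,.178,.19)])-[110,150])*s)
print((proj(d,[stand([-.05,.15,z]) for z in (.2,.178,.19)])-[110,150])*s)
print(delta(stand([-.02+.012-.109-.025,.1514,.16]),RC(TH)))
E
```

```text
[0.37507553 0.37841728 0.16433845]
[[149.28231606 405.59142562]
 [163.62916493 406.52031536]
 [155.86473287 406.01760558]]
[[144.89459514 479.62694445]
 [159.33169246 479.2951219 ]
 [151.51848541 479.47470081]]
([0.18, -3.3, 0.45], [-0.22, 0.3, -0.03])
```

The top view shows the jaw tips at (107,482) and (207,487) straddling the upright's line, about 2 mm off to +y. I'll correct that while moving half way in.

>>> servo_tool([
  [[0.2, 0, 0.2], [-0.2, 0.3, 0], 25],
  [[0.2, -1, 0.4], [-0.2, 0.3, 0], 25],
  [[0.2, -2, 0.4], [-0.2, 0.3, 0], 25],
  [[0.2, -3, 0.4], [-0.2, 0.3, 0], 25],
  [[0.2, -3.3, 0.4], [-0.2, 0.3, 0], 25],
  [[0.2, -3.3, 0.4], [-0.2, 0.3, 0], 25],
  [[0.2, -3.3, 0.4], [-0.2, 0.3, 0], 25],
  [[0.2, -3.3, 0.4], [-0.2, 0.3, 0], 25],
])

```text
t: 32.1
position: [0.4067, 0.3733, 0.158]
tool_rot: [-0.68, 0.733, 0.0, -0.002]
contact_force: [0.7, -0.6, -1.3]
opening: 0.0247
```

```bash
python3 - <<'E'
from h import *
d=capture("top"); p,r=cur();print(p,get_state()["contact_force"],get_state()["opening"])
s=crop(d["image"],110,150,230,250,"t27",700)
print(delta(stand([-.02+.012-.109,.1514,.16]),RC(TH)))
E
```

```text
[0.40663776 0.37343041 0.15812194] [ 0.32305438  0.17163507 -0.55260756] 0.02475223130386646
([-0.09, -2.62, -0.19], [0.15, -0.14, -0.01])
```

View pics/t27.png

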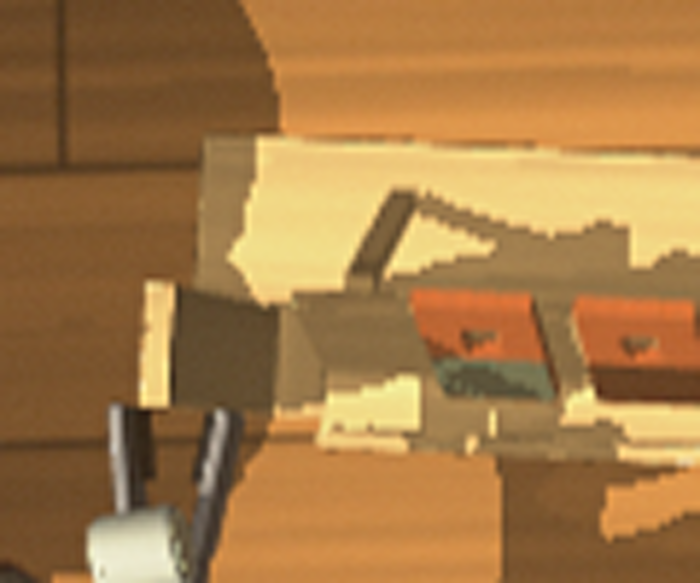

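The jaw tips are now at the front edge (row 407), with the gap's middle near column 172 and the upright at about 170. I'll advance to final depth.

>>> servo_tool([
  [[-0.1, -0.5, -0.1], [0.1, -0.1, 0], 25],
  [[-0.1, -1, -0.2], [0.1, -0.1, 0], 25],
  [[-0.1, -1.5, -0.2], [0.1, -0.1, 0], 25],
  [[-0.1, -2, -0.2], [0.1, -0.1, 0], 25],
  [[-0.1, -2.6, -0.2], [0.1, -0.1, 0], 25],
  [[-0.1, -2.6, -0.2], [0.1, -0.1, 0], 25],
  [[-0.1, -2.6, -0.2], [0.1, -0.1, 0], 25],
  [[-0.1, -2.6, -0.2], [0.1, -0.1, 0], 25],
])

```text
t: 32.82
position: [0.4328, 0.3724, 0.16]
tool_rot: [-0.68, 0.733, 0.0, -0.001]
contact_force: [0.4, 0.6, -1.1]
opening: 0.0247
```

```bash
python3 - <<'E'
from h import *
d=capture("top"); p,r=cur();s_=get_state();print(p,s_["contact_force"],s_["torque"],s_["opening"])
s=crop(d["image"],110,150,230,250,"t28",700);e=capture("scene");crop(e["image"],330,120,430,220,"s28",600)
w=capture("wrist"); crop(w["image"],0,0,560,420,"w28",700)
print(delta(stand([-.02+.012-.109,.1514,.16]),RC(TH)))
E
```

```text
[0.43272587 0.3724479  0.1600268 ] [-0.47607615 -0.04264648 -0.62418304] [ 0.00193025  0.02895474 -0.00399856] 0.024428604053250133
([0.01, -0.02, 0.01], [0.04, -0.04, -0.01])
```

View pics/t28.png

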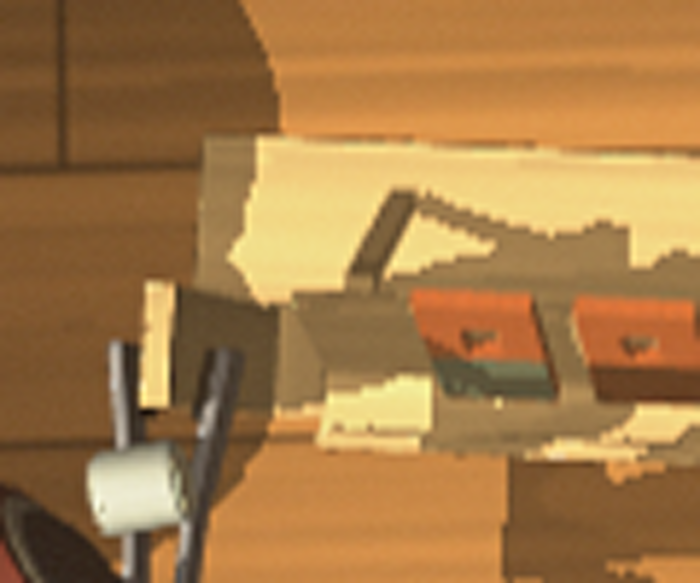

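View pics/s28.png

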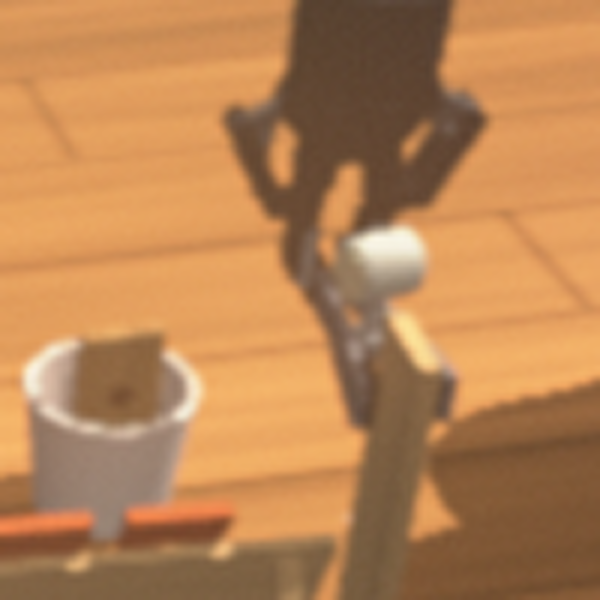

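View pics/w28.png

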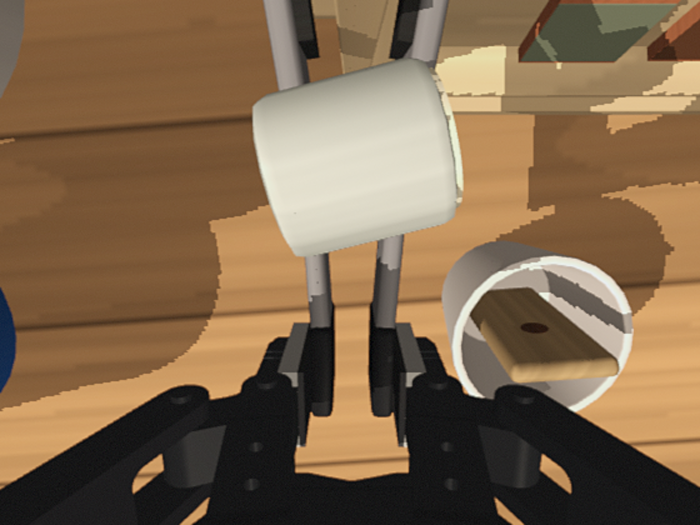

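The jaws straddle the upright with no contact force, and the tips are about 25 mm past the edge. I'll release slowly, following the pads' back-swing by moving down slightly.

>>> servo_tool([
  [[0, 0, 0], [0, 0, 0], 29],
  [[0, 0, 0.02], [0, 0, 0], 31],
  [[0, 0, 0.04], [0, 0, 0], 33],
  [[0, 0, 0.06], [0, 0, 0], 35],
  [[0, 0, 0.08], [0, 0, 0], 37],
  [[0, 0, 0.1], [0, 0, 0], 39],
  [[0, 0, 0.12], [0, 0, 0], 41],
  [[0, 0, 0.15], [0, 0, 0], 43],
  [[0, 0, 0.17], [0, 0, 0], 45],
  [[0, 0, 0.2], [0, 0, 0], 47],
  [[0, 0, 0.22], [0, 0, 0], 49],
  [[0, 0, 0.24], [0, 0, 0], 51],
])

```text
t: 33.97
position: [0.4329, 0.3724, 0.1577]
tool_rot: [-0.68, 0.733, -0.0, -0.0]
contact_force: [-0.2, -1.0, -1.2]
opening: 0.0435
```

```bash
python3 - <<'E'
from h import *
d=capture("top"); p,r=cur();s_=get_state();print(p,s_["contact_force"],s_["torque"],s_["opening"])
w=capture("wrist"); crop(w["image"],0,0,560,420,"w29",700)
e=capture("scene");crop(e["image"],330,120,430,220,"s29",600)
E
```

```text
[0.4328574  0.372357   0.15768265] [ 0.85394835 -0.91929086 -1.61131784] [-0.07156967  0.02221822 -0.04259152] 0.04376737103651419
```

View pics/w29.png

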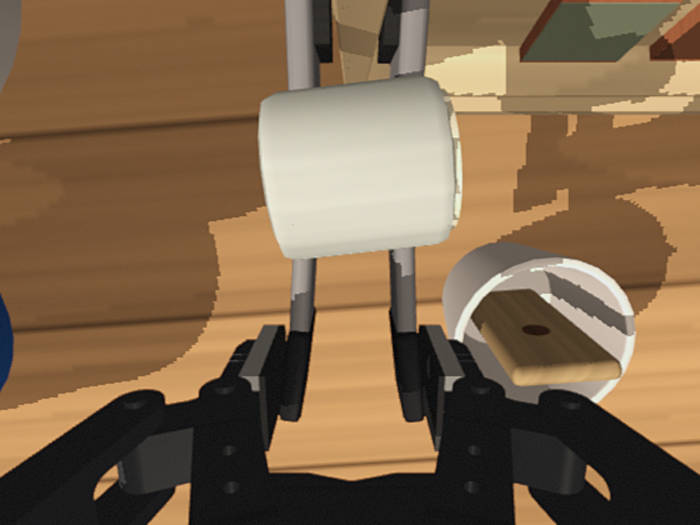

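View pics/s29.png

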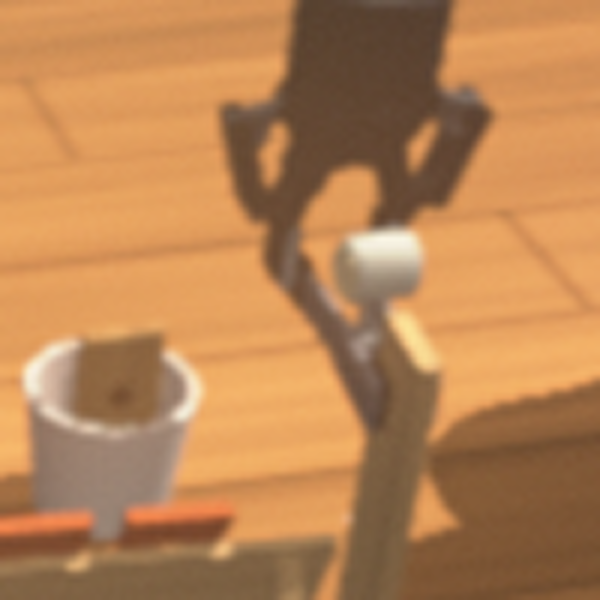

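>>> servo_tool([
  [[0, 0, 0.03], [0, 0, 0], 53],
  [[0, 0, 0.06], [0, 0, 0], 55],
  [[0, 0, 0.06], [0, 0, 0], 57],
  [[0, 0, 0.06], [0, 0, 0], 59],
  [[0, 0, 0.06], [0, 0, 0], 62],
  [[0, 0, 0.06], [0, 0, 0], 66],
  [[0, 0, 0.06], [0, 0, 0], 70],
  [[0, 0, 0.06], [0, 0, 0], 75],
  [[0, 0, 0.06], [0, 0, 0], 80],
  [[0, 0, 0.06], [0, 0, 0], 80],
])

```text
t: 34.95
position: [0.4329, 0.3726, 0.1573]
tool_rot: [-0.68, 0.733, 0.0, -0.0]
contact_force: [0.6, 0.2, -0.2]
opening: 0.0682
```

```bash
python3 - <<'E'
from h import *
d=capture("top"); p,r=cur();s_=get_state();print(p,s_["contact_force"],s_["torque"],s_["opening"])
w=capture("wrist"); crop(w["image"],0,0,560,420,"w30",700)
e=capture("scene");crop(e["image"],330,120,430,220,"s30",600)
E
```

```text
[0.43284245 0.37258439 0.15726984] [-0.73988198 -0.65002383 -0.70663167] [ 0.02630407 -0.02362226  0.02752194] 0.06811721284663064
```

View pics/w30.png

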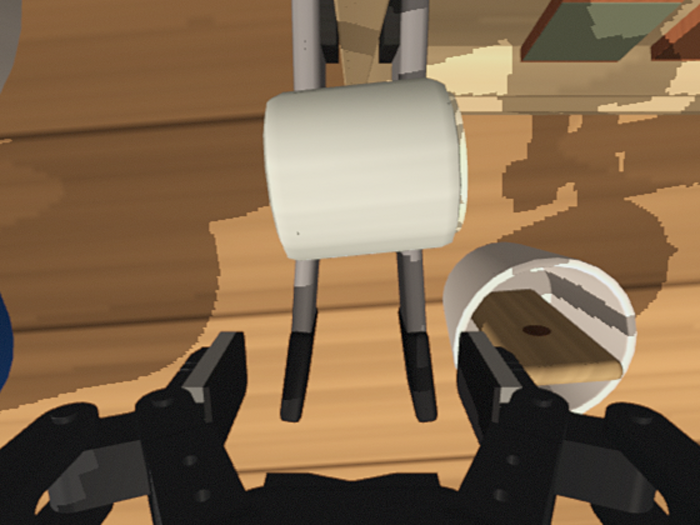

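View pics/s30.png

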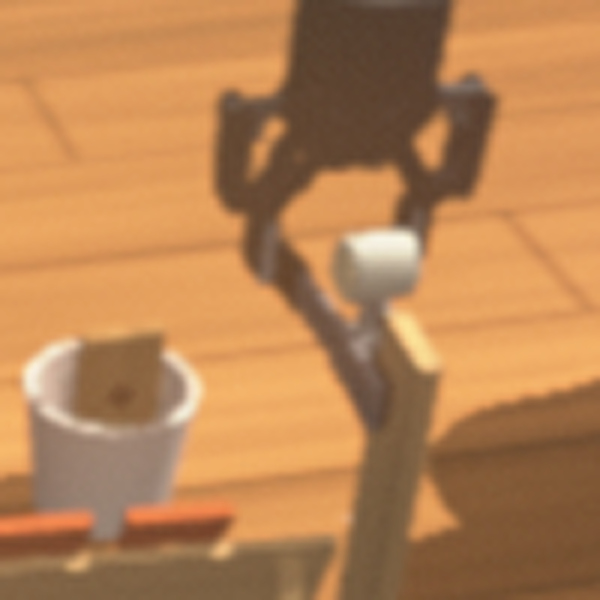

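The clamp holds the upright, level, and the fingers are free of it. I'll open fully and retreat upward.

>>> servo_tool([
  [[0, 0, 0], [0, 0, 0], 95],
  [[0, 0, 0], [0, 0, 0], 95],
  [[0, 0, 0], [0, 0, 0], 95],
  [[0, 0, -1], [0, 0, 0], 95],
  [[0, 0, -3], [0, 0, 0], 95],
  [[0, 0, -6], [0, 0, 0], 95],
  [[0, 1, -10], [0, 0, 0], 95],
  [[0, 4, -14], [0, 0, 0], 95],
  [[0, 7, -16], [0, 0, 0], 95],
  [[0, 10, -16], [0, 0, 0], 95],
  [[0, 10, -16], [0, 0, 0], 95],
  [[0, 10, -16], [0, 0, 0], 95],
])

```text
t: 36.1
position: [0.3324, 0.3805, 0.3192]
tool_rot: [-0.681, 0.732, -0.0, 0.001]
contact_force: [-0.1, 0.8, -0.4]
opening: 0.0814
```

>>> servo_tool([
  [[0, 0, 0], [0, 0, 0], 95],
  [[0, 0, 0], [0, 0, 0], 95],
  [[0, 0, 0], [0, 0, 0], 95],
  [[0, 0, 0], [0, 0, 0], 95],
  [[0, 0, 0], [0, 0, 0], 95],
  [[0, 0, 0], [0, 0, 0], 95],
  [[0, 0, 0], [0, 0, 0], 95],
  [[0, 0, 0], [0, 0, 0], 95],
  [[0, 0, 0], [0, 0, 0], 95],
  [[0, 0, 0], [0, 0, 0], 95],
  [[0, 0, 0], [0, 0, 0], 95],
  [[0, 0, 0], [0, 0, 0], 95],
])

```text
t: 37.1
position: [0.3332, 0.3801, 0.3173]
tool_rot: [-0.68, 0.733, -0.0, -0.0]
contact_force: [-0.5, -0.5, -0.1]
opening: 0.0811
```

```bash
python3 - <<'E'
from h import *
d=capture("top");s_=get_state();print(s_["t"],s_["position"],s_["contact_force"])
crop(d["image"],110,150,250,260,"t31",700);crop(d["image"],60,60,560,330,"t31b",800)
w=capture("wrist"); crop(w["image"],0,0,560,420,"w31",700)
e=capture("scene");crop(e["image"],130,110,430,320,"s31",800)
E
```

```text
37.15 [0.33316416 0.38007367 0.31727827] [ 0.11714611 -0.25979136  0.31426485]
```

View pics/t31.png

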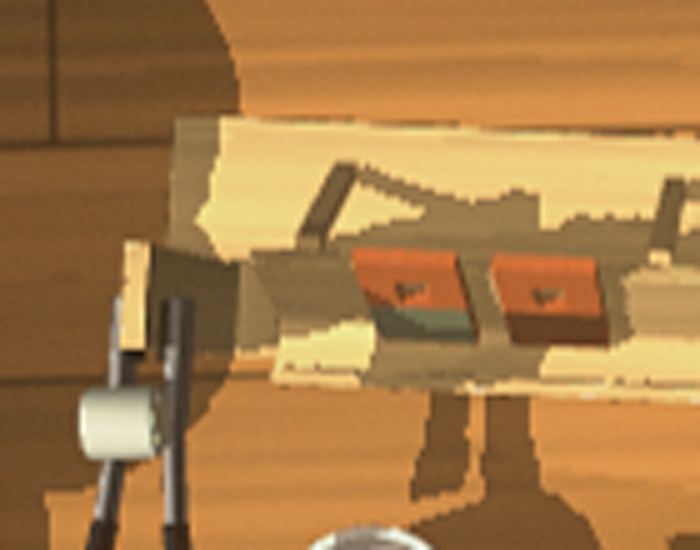

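View pics/w31.png

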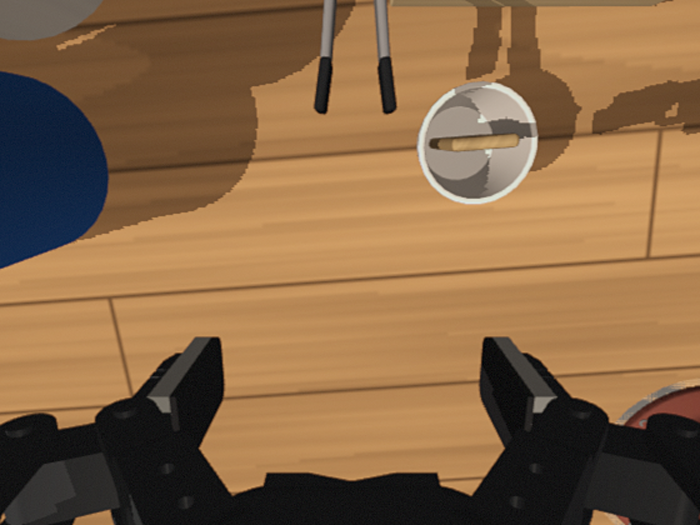

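View pics/s31.png

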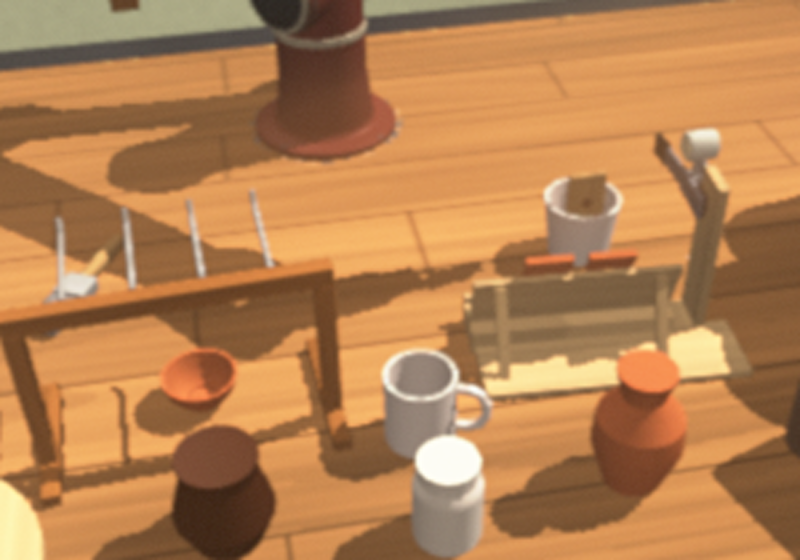

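View pics/t31b.png

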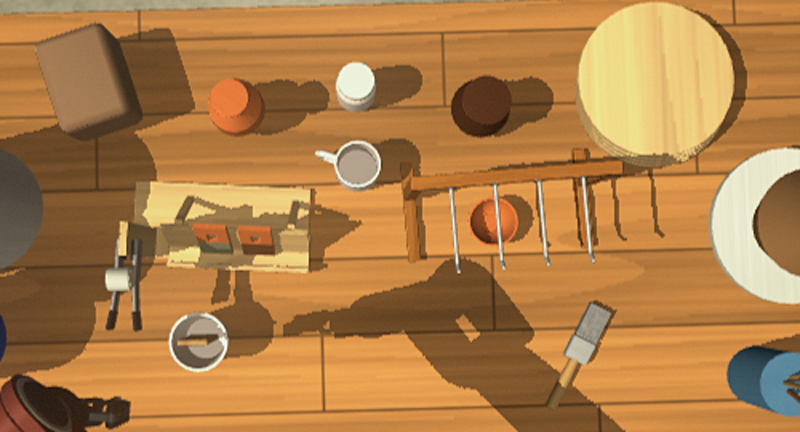

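```bash
python3 - <<'E'
from h import *
d=capture("top");w=capture("wrist")
crop(d["image"],115,190,155,275,"t32",300,600);crop(w["image"],240,0,340,100,"w32",600)
np.save("f.npy",[d,w],allow_pickle=True)
import cv2
a=cv2.imread("pics/t32.png");b=cv2.imread("pics/w32.png");h=600
cv2.imwrite("pics/m32.png",cv2.resize(np.hstack([cv2.copyMakeBorder(a,0,h-a.shape[0],0,0,0),b]),None,fx=.9,fy=.9));print(a.shape,b.shape)
E
```

```text
(600, 282, 3) (600, 600, 3)
```

View pics/m32.png

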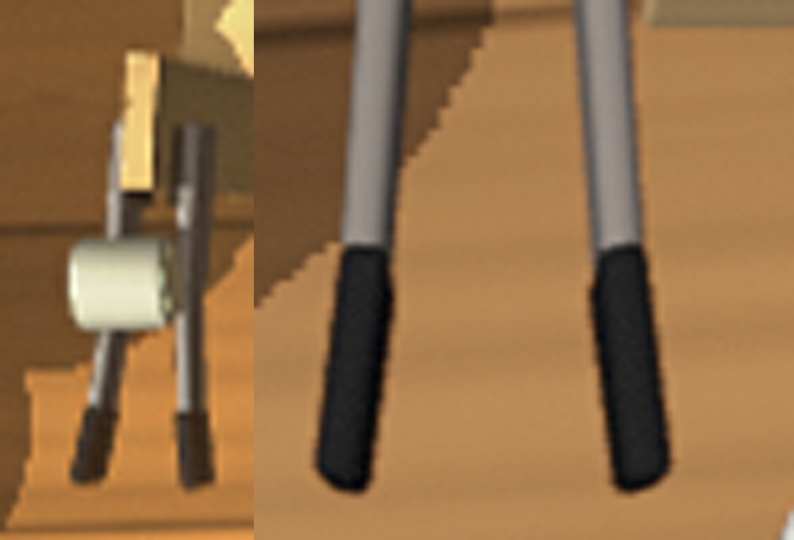

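```bash
python3 - <<'E'
from h import *
d,w=np.load("f.npy",allow_pickle=True)
for n,a,b in [("Ls",(98,410),(113,248)),("Le",(85,482),(86,490)),("Rs",(192,412),(366,248)),("Re",(197,487),(391,488))]:
    X,e=tri((d,(a[0]/6.353+115,a[1]/6.353+190)),(w,(b[0]/5.4+240,b[1]/5.4)));print(n,X.round(4),np.round(e[0],4),(RS.inv().apply(X-SO)*1000).round(1))
E
```

```text
Ls [0.4468 0.3864 0.1693] 0.001 [-104.   166.5  169.3]
Le [0.4179 0.3946 0.1563] 0.0003 [-133.5  172.5  156.3]
Rs [0.445  0.3519 0.164 ] 0.001 [-103.3  132.   164. ]
Re [0.4148 0.3506 0.1609] 0.0005 [-133.3  128.3  160.9]
```

The handle heights are poorly determined because the rays are almost parallel. I'll take a wrist view from another place to check that the clamp is level.

>>> servo_tool([
  [[0, -3, -2], [0, 0, 0], 95],
  [[0, -6, -3], [0, 0, 0], 95],
  [[0, -9, -3], [0, 0, 0], 95],
  [[0, -9, -3], [0, 0, 0], 95],
  [[0, -9, -3], [0, 0, 0], 95],
  [[0, -9, -3], [0, 0, 0], 95],
  [[0, -9, -3], [0, 0, 0], 95],
])

```text
t: 37.93
position: [0.4222, 0.3735, 0.347]
tool_rot: [-0.681, 0.733, 0.0, -0.001]
contact_force: [0.5, -0.2, -0.4]
opening: 0.0809
```

```bash
python3 - <<'E'
from h import *
w=capture("wrist");crop(w["image"],0,0,560,420,"w33",800);np.save("w33.npy",[w],allow_pickle=True)
E
```

```text
(no output)
```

View pics/w33.png

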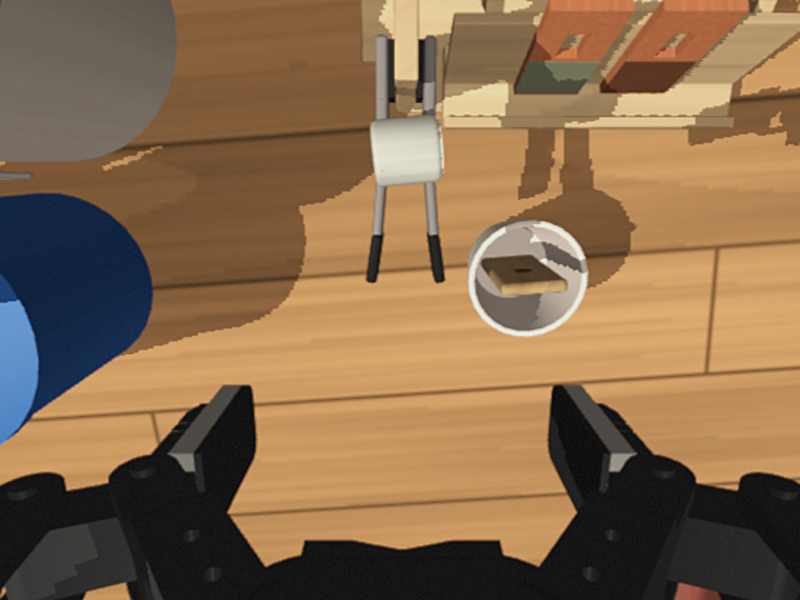

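```bash
python3 - <<'E'
from h import *
w=np.load("w33.npy",allow_pickle=True)[0];crop(w["image"],250,130,320,205,"w33c",560,600)
E
```

```text
(no output)
```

View pics/w33c.png

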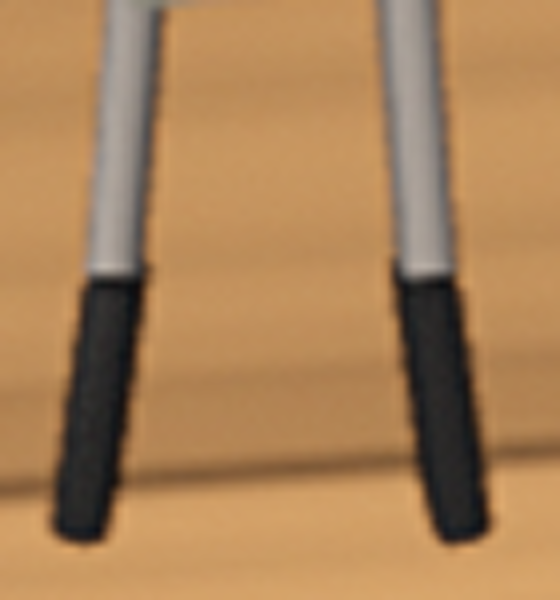

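```bash
python3 - <<'E'
from h import *
d,w=np.load("f.npy",allow_pickle=True);v=np.load("w33.npy",allow_pickle=True)[0]
for n,a,b in [("Ls",(114,278),(113,248)),("Le",(80,541),(86,490)),("Rs",(428,278),(366,248)),("Re",(464,541),(391,488))]:
    X,e=tri((v,(a[0]/8+250,a[1]/8+130)),(w,(b[0]/5.4+240,b[1]/5.4)));print(n,X.round(4),np.round(e[0],4),(RS.inv().apply(X-SO)*1000).round(1))
k=1/1.42857
for uv in [(382,38),(430,38)]: print((RS.inv().apply(onz(v,np.array(uv)*k,.178)-SO)*1000).round(1))
print(np.linalg.norm(np.subtract((0,0),0)))
E
```

```text
Ls [0.4465 0.3869 0.1765] 0.0001 [-104.4  166.9  176.5]
Le [0.4168 0.3936 0.1714] 0.0 [-134.5  171.4  171.4]
Rs [0.444  0.3534 0.1765] 0.0 [-104.4  133.4  176.5]
Re [0.4138 0.3511 0.1722] 0.0002 [-134.4  128.8  172.2]
[  2.9 163.1 178. ]
[  2.9 137.1 178. ]
0.0
```

The handles' top surface is at 172–176 mm, with about 177 mm expected. The clamp is therefore level to a few degrees, and the jaws are about 23 mm past the front edge. I'll hand in.

```bash
python3 -c "
from workcell import close_job
print(close_job())"
```

```text
the job is handed in; nothing more can be done
None
```

I finished the job in the order asked and handed it in at about 38 s; the hand-in reports no verdict.

- **Rib:** it stands in the crock, seen there in the last top, scene and wrist pictures.
- **Tiles:** only two were present, on pegs 2 and 3. I raised each about 16 mm before sliding it level past its peg's tip, and saw no sign of contact. They lean side by side on the stand, slot end up and glazed faces out, with a clear gap between them.
- **Lamp:** it is clipped on the upright's front edge with the lamp head on top. By my measurement the jaws sit about 165 mm up and reach about 23 mm past the edge.
- **Bystanders:** I touched none of them, and in the last pictures they look to be where they started. The arm was well clear of everything when I handed in.

**Checks that disagreed:**
- A first height check of the lamp handles, from the top and wrist cameras, suggested a tilt. Its rays were almost parallel, so I took a better second wrist view. That put the handle tops at 172 to 176 mm against about 178 mm expected, which means level to within a few degrees rather than exactly level.
- My first reading of the stand's ledge assumed the lip lay inside the 26 mm depth. The measured points fitted to 0.5 mm only with the lip in front of it, so I used that.

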